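Service the laundry air-filter unit

TASK

Service the air-filter unit: take the spent brown-and-black cartridge out and lay it flat inside the orange tray, lay the fresh white-and-blue one in the cradle and swing the clamp fully shut so that it drives the cartridge home, and only then press the green start button. Hang every green washed screen that is there over the steel drying rail, straddling the bar between its posts. Leave the other things on the worktop where they are.

Things in the scene. Friction and masses are not known exactly. Their poses are not given: they have to be found in the camera images.
- unit: white filter unit, fixed, 147 (x) by 265 mm (y), deck 20 mm high; origin under the cradle's centre at worktop level. The cartridge lies along its y between grey corner guides (|y| 38 to 69 mm, up to 71 mm high) and end walls (54 mm high), 3 mm play all round; for |y| below 38 mm both sides are open for fingers. Hinge at its +y end; start button at its front (-x) near the -y end
- seat_home (a point): centre of the cartridge when fully home: 48 mm above the worktop, mid-cradle; axes are the unit's. Merely laid in, the cartridge rests on a sprung seat with its centre 8 mm higher; 3 to 6 N on top drives it home
- clamp (a joint): clamp arm, aluminium, 190 mm long, 36 mm wide, 8 mm thick, with a blue end; rad: 0 = fully shut (level, over the cradle), about 1.6 = upright. It starts open at 1.45 to 1.75 (stop at 1.8). The stiff hinge (0.8 N m) holds it wherever it is left; pushing it shut takes 5 to 9 N at the blue end
- clamp_hinge (a point): hinge axis of the clamp, along the unit's x, 98 mm towards +y from the cradle's centre, 80 mm up; point axes are the unit's. Shut, the arm runs from here to the unit's -y
- clamp_tip (a point): centre of the upper face (shut) of the clamp's blue end (44 x 30 x 12 mm), 181 mm from the hinge; upright, this face looks away from the cradle (unit +y). z is the outward normal of this face, y points to the hinge
- start_top (a point): centre of the top of the green start button (26 mm across); pressed straight down, 5 N
- start (a joint): start button: m pressed, 0 to 0.006; springs back
- tray_floor (a point): centre of the inner floor of the orange tray, 148 (x) by 110 (y) mm outside, rim 12 mm high, floor 4 mm above the worktop, fixed; z up
- fresh_mid (a point): fresh cartridge, white and pale ribs with blue end caps: square-section filter cartridge, 44 x 120 x 44 mm (long along its y), about 0.1 to 0.2 kg; this point is its centre. Starts lying on the worktop; any long side may face up and either end may lead
- spent_mid (a point): spent cartridge, brown with black end caps: square-section filter cartridge, 44 x 120 x 44 mm (long along its y), about 0.1 to 0.2 kg; this point is its centre. Starts in the cradle, resting on the sprung seat
- fresh: the fresh cartridge's body; origin at the centre of its underside
- spent: the spent cartridge's body; origin at the centre of its underside
- rail_mid (a point): middle of the steel drying rail's bar: 12 mm thick, level, along this point's y, 90 mm above the worktop, held by posts 187 mm to either side (feet 110 mm long in x, knobs 101 mm high); fixed
- dosing_cup: pale dosing cup, 63 mm wide, 49 mm tall, to be left alone; origin under it
- soap_bar: pink soap bar 48 x 75 x 20 mm, to be left alone; origin under it
- screen0_grip (a point): green washed screen, a rigid saddle with splayed leaves, 90 long (y), 83 wide (x), 102 mm tall, 90 g, stands on its leaves. Slot between the leaves 32 mm wide at its roof, 70 at its mouth, 60 deep, open at the ends. On the 4 mm roof plate (38 wide) a grip fin 10 thick (x), 56 long (y), 38 mm tall. Point: in the fin, 25 mm above the plate, 29 above the slot's roof, 89 above the feet. May be absent
- screen0: body of screen0; origin at the centre between its leaves' lower edges
- screen1_grip (a point): green washed screen, a rigid saddle with splayed leaves, 90 long (y), 83 wide (x), 102 mm tall, 90 g, stands on its leaves. Slot between the leaves 32 mm wide at its roof, 70 at its mouth, 60 deep, open at the ends. On the 4 mm roof plate (38 wide) a grip fin 10 thick (x), 56 long (y), 38 mm tall. Point: in the fin, 25 mm above the plate, 29 above the slot's roof, 89 above the feet. May be absent
- screen1: body of screen1; origin at the centre between its leaves' lower edges
- screen2_grip (a point): green washed screen, a rigid saddle with splayed leaves, 90 long (y), 83 wide (x), 102 mm tall, 90 g, stands on its leaves. Slot between the leaves 32 mm wide at its roof, 70 at its mouth, 60 deep, open at the ends. On the 4 mm roof plate (38 wide) a grip fin 10 thick (x), 56 long (y), 38 mm tall. Point: in the fin, 25 mm above the plate, 29 above the slot's roof, 89 above the feet. May be absent
- screen2: body of screen2; origin at the centre between its leaves' lower edges

How it is judged:
By the outcome, as a careful person would: the job done as asked, in the order asked, and still so for the second after the job is handed in, with the robot touching nothing.
Of screen0, screen1, screen2 only 2 to 3 are there at a start; the rules pass over those that are not, and their reading is None.
At some moment in a run one of fresh, screen0, screen1, screen2 may be knocked a few centimetres aside while the robot is not near it.
It also fails if it takes over 210 s, if anything falls off the work surface, if the arm or the gripper's body presses on something with over 40 N, if the wrist force passes 120 N, or if a joint passes its speed limit or range.

ROBOT

A 6-joint arm with a two-finger parallel gripper is mounted at the origin on a cart in front of the work surface, level with it; the furniture and walls round the work are solid. World frame = base frame: x ahead of the robot, y to its left, z up, the work surface at z = 0. Lengths are in mm, angles in rad, forces in N, time in s.
With the tool pointing down it reaches from about 350 to 875 mm from the base axis. Payload 4.2 kg.
Tool frame: the origin (TCP) lies midway between the tips of the shut fingers; the grasp point (between the pads) lies 19 mm behind it; z points along the fingers, y is the direction in which the jaws open and shut (so a half turn about z gives the same grasp; the last joint's range is limited). The gripper opens to 85 mm and grips with 20 to 120 N. Pads are 22 mm wide; open, the fingers measure 114 mm over their backs; the gripper's body (76 mm by 85 mm) begins 54 mm behind the grasp point. The pads swing forward as they close: fully open they stand 13 mm farther back than shut.
Start: joints at [-0.999, 0.385, 0.008, 0, -1.194, -0.259], TCP at [192.343, -594.646, 231.312] pointing down, gripper open.
Joint ranges: [-3.14, 3.14], [-1.21, 2.06], [-1.07, 1.41], [-3.16, 2.05], [-2.99, -0.16], [-3.1, 3.1]. Speed limits (rad/s): [2.79, 2.79, 3.14, 3.14, 3.14, 3.14].

INTERFACE

Orientations are given as a unit quaternion [x, y, z, w].
In Python, from bench import arm gives the robot as it stands. The module is installed in compiled form; this text tells all that it offers.
- The arm moves only by the tool drive_tool, never from a script. Its argument "moves" is a list that holds one entry, the list of rows, each a list of 7 numbers: the opening, from 0 (shut) to 1 (fully open), then the shift along the tool's x, y, z in m, then the turn, a rotation vector about the tool's x, y, z in rad. In form: [[[hand, dx, dy, dz, wx, wy, wz], ...]]. A call has 1 to 20 rows; each row shifts and turns the pose as measured when the row begins, along the tool's axes as they then stand; what a row does not reach is not made up. A row lasts 1/10 s, in which the tool goes at most 50 mm and 8.59 degrees, less where a joint would pass 70% of its speed; a pose out of reach is approached as far as the arm can. A call with a gripper value outside its range is refused whole. The fingers move at their own pace and stop on an object; the grip force is fixed at half the most. Time passes only in rows, so rows that do not move let the fingers close. It gives the time, the measured TCP pose, the force and the opening at its end, in the units of the state.
- arm.read_state(): the state, without advancing time (a new reading comes with each control period).
- arm.get_image(name): name is "scene" or "top"; returns (picture, depth): 420x560x3 uint8, red, green, blue; 420x560 float32, mm along the optical axis (not along the pixel's ray), 0 where there is no reading.
- arm.camera_params(name): a dict with "fov_y" (degrees; the focal length in pixels is half the picture's height over the tangent of half this angle, whatever the lens; pixels are square), "cx", "cy" (the principal point, pixels), "world_from_camera" (4x4, takes a point from camera to world coordinates). Camera axes: x right, y down, z forward; pixel columns grow to the right and rows downward; lengths in mm; the calibration is good to about 2 mm. A picture is of the moment at which its call begins. camera_params takes no time and is no camera call.
- arm.job_done(): hands the job in, once; it reports no verdict.
The state is a dict: "clock": time; "joints": joint angles; "joint_vel": joint speeds; "joint_efforts": joint torques, N m; "position": TCP position; "ee_rot": TCP orientation; "contact_force": force on the tool from outside, world axes, zero at the start; "wrist_torque": the same for the moment, N m; "gripper_width": finger opening in mm.
Only numpy, scipy, OpenCV 4.12 (cv2) and the standard library are available. Lean on these libraries where they do the work, as an engineer would, in place of code of your own. Each camera call takes 0.05 s, during which the arm holds its last target.

## Working session

There is one attempt and no reset: what is moved stays moved. The work goes in short steps, Python scripts to look and compute and a tool call to move; the robot and the scene stay as the last step left them, time stands still between calls to the robot, and variables do not carry over. Pictures are saved under pics/ and viewed, and the job is handed in when it is done.

Besides the shell and the picture viewer there is one more tool, called after "Request:" by a JSON object that holds its "method" and its "body", one argument or row to a line. drive_tool: Moves the arm, as the interface text tells. Its arguments: {"type":"object","properties":{"moves":{"type":"array","items":{"type":"array","items":{"type":"array","items":{"type":"number"}}}}},"required":["moves"]}

```bash
mkdir -p pics; ls; python3 - <<'E'
from bench import arm
import cv2,numpy as np
print(arm.read_state())
for n in("scene","top"):
    p,d=arm.get_image(n); cv2.imwrite(f"pics/{n}0.png",p[:,:,::-1]); np.savez(f"pics/{n}0.npz",p=p,d=d); print(n,arm.camera_params(n),(d>0).mean())
E
```

```text
pics
{'clock': 0.0, 'joints': array([-9.99422849e-01,  3.85566646e-01,  6.63530336e-03, -4.79147251e-04,
       -1.19395413e+00, -2.58614721e-01]), 'joint_vel': array([-1.66994077e-03, -3.17532948e-03,  4.12577992e-05, -2.25583756e-04,
       -1.78509994e-05, -1.28651852e-03]), 'joint_efforts': array([ 1.89903735e-04, -3.92284870e+01,  1.88398558e+01,  4.18595955e+00,
       -4.66084457e-03,  1.41121478e-05]), 'position': array([ 192.15581735, -594.13489486,  230.22211762]), 'ee_rot': array([-1.55655391e-01,  9.87810842e-01,  1.04568363e-03, -2.17384499e-04]), 'contact_force': array([ 0.09100935, -0.36481888, -0.70076496]), 'wrist_torque': array([ 0.0245167 ,  0.01300298, -0.00433498]), 'gripper_width': 85.17186237017808}
scene {'fov_y': 56.84609246316187, 'cx': 279.3547324720253, 'cy': 205.2991105013135, 'world_from_camera': array([[-7.36955938e-01, -3.43163311e-01,  5.82352889e-01,
        -7.96116232e+01],
       [-6.75692382e-01,  3.50647298e-01, -6.48449132e-01,
         6.97610863e+02],
       [ 1.83234841e-02, -8.71369849e-01, -4.90284444e-01,
         6.60729093e+02],
       [ 0.00000000e+00,  0.00000000e+00,  0.00000000e+00,
         1.00000000e+00]])} 0.9962202380952381
top {'fov_y': 46.376335587184954, 'cx': 288.79147427558473, 'cy': 215.39559862575618, 'world_from_camera': array([[-8.07200099e-03, -9.94305100e-01,  1.06264813e-01,
         4.34928178e+02],
       [-9.99714208e-01,  1.04156009e-02,  2.15178564e-02,
        -6.87707755e+01],
       [-2.25021262e-02, -1.06060751e-01, -9.94105010e-01,
         1.41781806e+03],
       [ 0.00000000e+00,  0.00000000e+00,  0.00000000e+00,
         1.00000000e+00]])} 0.9960714285714286
```

View pics/scene0.png

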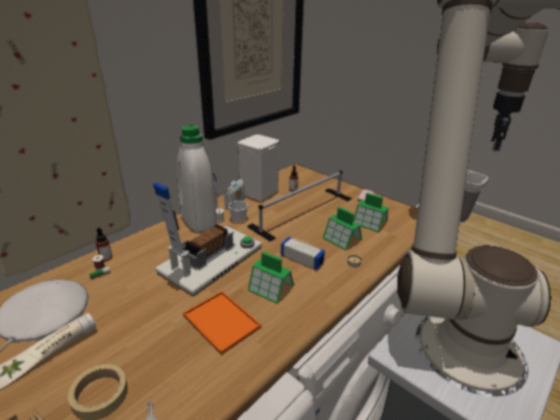

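View pics/top0.png

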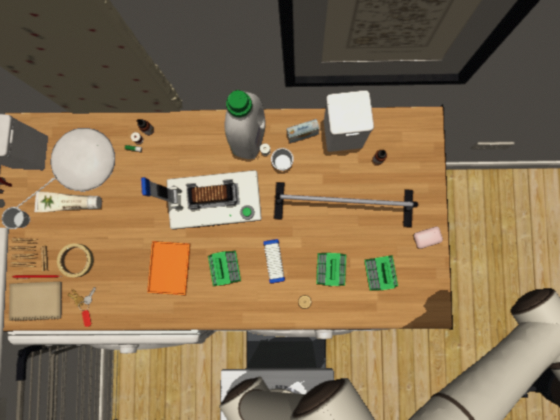

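The scene view shows three green screens, the fresh cartridge, tray, unit and rail. In the top view the screens are at (224,268), (331,268) and (380,273), fresh at (274,260), tray at (169,268), unit at (213,200), and rail from (279,200) to (408,204).

```bash
cat > h.py <<'E'
from bench import arm
import cv2,numpy as np
from scipy.spatial.transform import Rotation as R
def grab(n,tag=None):
    p,d=arm.get_image(n)
    if tag: cv2.imwrite(f"pics/{n}{tag}.png",p[:,:,::-1]); np.savez(f"pics/{n}{tag}.npz",p=p,d=d)
    return p,d
def load(n,tag):
    z=np.load(f"pics/{n}{tag}.npz"); return z['p'],z['d']
def cloud(n,d):
    c=arm.camera_params(n); f=210/np.tan(np.radians(c['fov_y']/2))
    v,u=np.mgrid[:420,:560]
    P=np.stack([(u-c['cx'])/f*d,(v-c['cy'])/f*d,d],-1)
    T=c['world_from_camera']
    return P@T[:3,:3].T+T[:3,3]
def hsv(p): return cv2.cvtColor(p,cv2.COLOR_RGB2HSV)
def st():
    s=arm.read_state(); r=R.from_quat(s['ee_rot']).as_matrix()
    print('t',round(s['clock'],2),'pos',s['position'].round(1),'F',s['contact_force'].round(1),'w',round(s['gripper_width'],1),'j',s['joints'].round(2))
    print('toolx',r[:,0].round(3),'y',r[:,1].round(3),'z',r[:,2].round(3)); return s,r
def go(target,yaw=None,tilt=None):
    """tool-frame shift to reach target with tool down; yaw= world angle of tool y (jaw) axis"""
    s,r=st(); dp=np.array(target)-s['position']
    print('world d',dp.round(1),'tool d',(r.T@dp).round(1))
    if yaw is not None:
        best=None
        for k in(0,1):
            a=yaw+k*np.pi; y=np.array([np.cos(a),np.sin(a),0]); z=np.array([0,0,-1.]); D=np.stack([np.cross(y,z),y,z],1)
            w=R.from_matrix(r.T@D).as_rotvec(); 
            print('  rotvec tool',w.round(3),'j6 ->~',round(s['joints'][5]+w[2],2))
E
python3 - <<'E'
from h import *
for n in("scene","top"):
    p,d=load(n,'0'); P=cloud(n,d); H=hsv(p)
    box=(P[...,0]>150)&(P[...,0]<900)&(abs(P[...,1])<700)
    z=P[...,2][box]; h=np.histogram(z,bins=np.arange(-30,30,2)); print(n,dict(zip(h[1],h[0])))
    g=(H[...,0]>45)&(H[...,0]<80)&(H[...,1]>120)&(P[...,2]>-10)&(P[...,2]<150)&box
    k,l,s,c=cv2.connectedComponentsWithStats(g.astype(np.uint8))
    for i in range(1,k):
        if s[i,4]>30:
            q=P[l==i]; t=q[q[:,2]>q[:,2].max()-15]; print('green',c[i].round(),s[i,4],'mean',q.mean(0).round(),'top',t.mean(0).round(1),'zmax',q[:,2].max().round(1))
    for nm,m in dict(orange=(H[...,0]<12)&(H[...,1]>200)&(H[...,2]>150),blue=(H[...,0]>105)&(H[...,0]<125)&(H[...,1]>150)).items():
        k,l,s,c=cv2.connectedComponentsWithStats((m&box).astype(np.uint8))
        for i in range(1,k):
            if s[i,4]>15:
                q=P[l==i]; print(nm,c[i].round(),s[i,4],'mean',np.median(q,0).round(1),q.min(0).round(),q.max(0).round())
E
```

```text
scene {np.int64(-30): np.int64(92), np.int64(-28): np.int64(86), np.int64(-26): np.int64(102), np.int64(-24): np.int64(97), np.int64(-22): np.int64(95), np.int64(-20): np.int64(99), np.int64(-18): np.int64(83), np.int64(-16): np.int64(116), np.int64(-14): np.int64(107), np.int64(-12): np.int64(132), np.int64(-10): np.int64(179), np.int64(-8): np.int64(228), np.int64(-6): np.int64(419), np.int64(-4): np.int64(6573), np.int64(-2): np.int64(25710), np.int64(0): np.int64(11826), np.int64(2): np.int64(2201), np.int64(4): np.int64(1287), np.int64(6): np.int64(761), np.int64(8): np.int64(721), np.int64(10): np.int64(792), np.int64(12): np.int64(668), np.int64(14): np.int64(644), np.int64(16): np.int64(872), np.int64(18): np.int64(1549), np.int64(20): np.int64(1221), np.int64(22): np.int64(1143), np.int64(24): np.int64(873), np.int64(26): np.int64(641)}
green [373. 203.] 270 mean [ 415. -294.   76.] top [ 414.8 -294.4   95.3] zmax 102.7
green [345. 219.] 333 mean [ 425. -152.   76.] top [ 427.3 -153.    96.1] zmax 103.1
green [271. 265.] 507 mean [430. 155.  75.] top [432.  153.5  97.3] zmax
[... 1200 characters left out ...]
 [595.  81.  40.] top [594.5  80.8  40.4] zmax 45.8
green [220. 268.] 460 mean [435. 149.  70.] top [436.  149.8  99.9] zmax 105.7
green [332. 269.] 464 mean [ 432. -158.   69.] top [ 430.3 -156.4  100.3] zmax 107.5
green [385. 273.] 490 mean [ 419. -299.   69.] top [ 418.9 -297.7  100.2] zmax 106.9
orange [ 45. 276.] 23 mean [417.  669.6   5.8] [417. 639.   0.] [417. 698.  12.]
orange [ 86. 318.] 70 mean [295.1 545.2   2.1] [276. 534.  -4.] [314. 554.   8.]
blue [145. 186.] 106 mean [631.4 297.9 270.5] [612. 293. 250.] [650. 306. 278.]
blue [271. 241.] 31 mean [509.8  11.5  44.1] [505.  -5.  37.] [513.  31.  50.]
blue [277. 280.] 38 mean [401.5  -3.4  43.2] [396. -21.  38.] [407.  15.  47.]
```

```bash
python3 - <<'E'
import cv2
a=cv2.imread('pics/top0.png')[140:300,130:450]; cv2.imwrite('pics/crop_top0.png',cv2.resize(a,(800,400),interpolation=cv2.INTER_CUBIC))
a=cv2.imread('pics/scene0.png')[160:360,140:400]; cv2.imwrite('pics/crop_sc0.png',cv2.resize(a,(780,600),interpolation=cv2.INTER_CUBIC))
E
```

```text
(no output)
```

View pics/crop_top0.png

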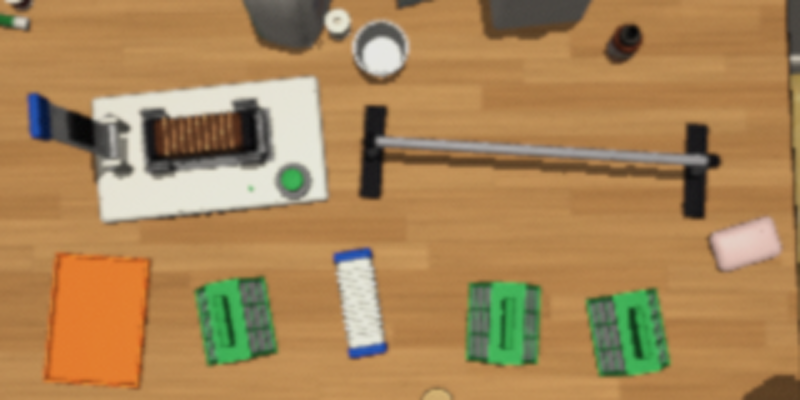

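View pics/crop_sc0.png

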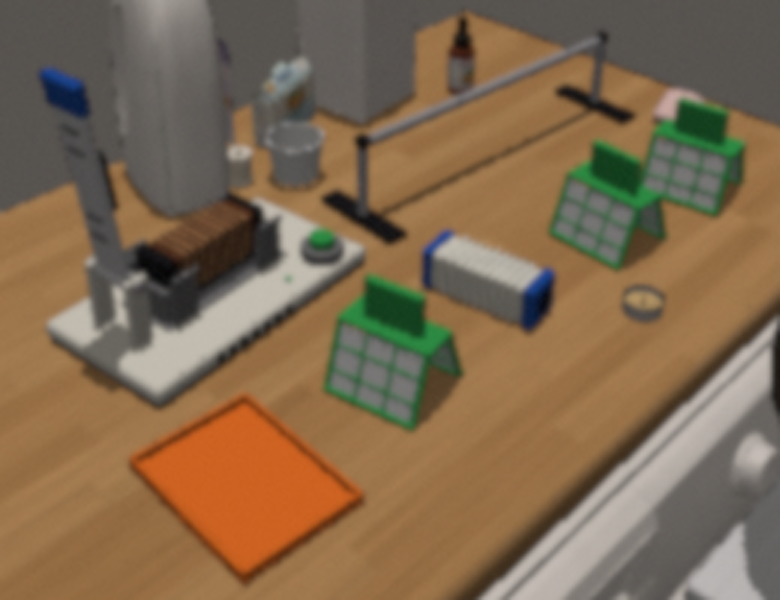

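The crops show that the clamp stands open at the +y end (blue end at top px (145,186)) and the brown cartridge is in the cradle. The screens' fins run roughly along x, and the rail bar runs along y. Next I measure each one from masks.

```bash
cat >> h.py <<'E'
def plane(n,uv,z):
    c=arm.camera_params(n); f=210/np.tan(np.radians(c['fov_y']/2)); uv=np.asarray(uv,float).reshape(-1,2)
    r=np.stack([(uv[:,0]-c['cx'])/f,(uv[:,1]-c['cy'])/f,np.ones(len(uv))],1); T=c['world_from_camera']; r=r@T[:3,:3].T; o=T[:3,3]
    return (o+r*((z-o[2])/r[:,2])[:,None])
def rect(xy):
    (c,wh,a)=cv2.minAreaRect(np.asarray(xy,np.float32)); b=cv2.boxPoints((c,wh,a)); e0=b[1]-b[0]; e1=b[2]-b[1]
    e=e0 if np.linalg.norm(e0)>np.linalg.norm(e1) else e1
    ang=np.arctan2(e[1],e[0]); ang=(ang+np.pi/2)%np.pi-np.pi/2
    return np.round(c,1),np.round(sorted(wh),1),round(float(ang),3)
def comps(m,mn=30):
    k,l,s,c=cv2.connectedComponentsWithStats(m.astype(np.uint8))
    return [(c[i].round(),s[i,4],l==i) for i in range(1,k) if s[i,4]>=mn]
def rc(n,m,z):
    v,u=np.nonzero(m); q=plane(n,np.stack([u,v],1),z)[:,:2]; return rect(q)
E
python3 - <<'E'
from h import *
for n in("top","scene"):
    p,d=load(n,'0'); P=cloud(n,d); H=hsv(p); Z=P[...,2]; X=P[...,0];Y=P[...,1]
    box=(X>200)&(X<760)&(abs(Y)<500)
    print(n)
    G=(H[...,0]>45)&(H[...,0]<85)&(H[...,1]>80)&box
    for z0,zz in((90,100),):
        for c,s,m in comps(G&(Z>z0)&(Z<115),15): print('fin',c,s,rc(n,m,102), rect(P[m][:,:2]))
    for c,s,m in comps(G&(Z>50)&(Z<85),40): print('plate',c,s,rect(P[m][:,:2]))
    fr=(Z>32)&(Z<55)&(X>370)&(X<540)&(abs(Y)<70)
    for c,s,m in comps(fr): print('fresh',c,s,rc(n,m,44))
    o=(((H[...,0]<14)&(H[...,1]>180)&(H[...,2]>120)))&box&(Y>200)
    for c,s,m in comps(o): print('tray',c,s,rc(n,m,8))
    wh=(H[...,1]<60)&(Z>12)&(Z<28)&(X>500)&(Y>0)&(Y<420)&box
    for c,s,m in comps(wh,200): print('deck',c,s,rc(n,m,20))
    br=(Z>66)&(Z<95)&(X>520)&(X<720)&(Y>80)&(Y<300)
    for c,s,m in comps(br): print('spent etc',c,s,rc(n,m,78),p[m].mean(0).round())
    bt=G&(Z>25)&(Z<55)&(X>560)&(Y>0)
    for c,s,m in comps(bt,20): print('button',c,s,P[m].mean(0).round(1),rc(n,m,40),Z[m].max())
    ra=(Z>75)&(Z<110)&(X>520)&(X<720)&(Y<0)
    for c,s,m in comps(ra): print('rail',c,s,rc(n,m,94),rect(P[m][:,:2]))
    cl=(Z>95)&(Z<300)&(X>540)&(X<720)&(Y>120)&(Y<350)
    for c,s,m in comps(cl): print('clamp',c,s,P[m].min(0).round(),P[m].max(0).round())
E
```

```text
top
fin [218. 268.] 87 (array([435.9, 149.1]), array([11.4, 55. ]), 0.174) (array([435.8, 150.3]), array([10.8, 55. ]), 0.191)
fin [333. 269.] 82 (array([ 430.8, -156.9]), array([10.6, 53. ]), -0.018) (array([ 430.8, -156.7]), array([10.6, 53.7]), -0.066)
fin [386. 273.] 91 (array([ 419.1, -296.9]), array([12. , 54.5]), 0.169) (array([ 419.2, -297.9]), array([10.6, 54.7]), 0.162)
plate [221. 268.] 376 (array([435.3, 151. ]), array([42.5, 89. ]), 0.192)
plate [332. 269.] 389 (array([ 431.1, -156.8]), array([42. , 88.7]), -0.06)
plate [383. 273.] 377 (array([ 419.3, -297.8]), array([45.2, 88.9]), 0.168)
fresh [273. 261.] 633 (array([454.9,   4.9]), array([ 43. , 119.5]), 0.154)
tray [168. 268.] 1958 (array([438.3, 309.3]), array([112.7, 148. ]), -0.074)
deck [215. 201.] 3064 (array([633.4, 179.3]), array([146.1, 263.1]), -1.479)
spent etc [209. 193.] 641 (array([642.6, 181.5]), array([ 44.3, 120.1]), -1.479) [90. 61. 41.]
spent etc [174. 197.] 120 (array([634.1, 278.5]), array([25. , 60.7]), 0.076) [149. 146. 138.]
button [246. 211.] 64 [595.   81.3  39.9] (array([596. ,  82.3]), array
[... 992 characters left out ...]
 [208. 264.] 2063 (array([626.2, 186. ]), array([151.5, 268.5]), -1.484)
spent etc [205. 237.] 529 (array([636.3, 188.9]), array([ 60. , 130.1]), -1.481) [77. 55. 40.]
spent etc [179. 253.] 163 (array([630.8, 281.3]), array([34.6, 81.9]), 0.15) [102.  98.  94.]
button [247. 239.] 41 [590.4  85.5  40.4] (array([593. ,  84.2]), array([19.7, 30.1]), -0.763) 44.196185451766155
rail [495.  83.] 33 (array([  699.7, -2449.4]), array([ 34.9, 209.7]), -1.318) (array([  702.2, -2461. ]), array([35.3, 38.6]), -1.465)
rail [298. 191.] 363 (array([ 606.5, -186.7]), array([ 39.4, 412.4]), 1.504) (array([ 615. , -192.8]), array([ 14.5, 386. ]), 1.498)
clamp [168. 215.] 776 [607. 277.  95.] [651. 311. 275.]
```

```bash
python3 -c "
from h import *
go([418.8,-297.6,190],1.736)"
```

```text
t 0.1 pos [ 192.2 -594.2  230.3] F [ 0.1 -0.3  0.4] w 85.2 j [-1.    0.39  0.01 -0.   -1.19 -0.26]
toolx [-0.952 -0.308  0.   ] y [-0.308  0.952  0.002] z [-0.001  0.002 -1.   ]
world d [226.6 296.6 -40.3] tool d [-306.9  212.4   40.7]
  rotvec tool [ 0.002 -0.     0.147] j6 ->~ -0.11
  rotvec tool [ 0.     0.003 -2.994] j6 ->~ -3.25
```

Request:
{"method": "drive_tool", "body": {
  "moves": [
    [[1,-0.031,0.0212,0.004,0,0,0],[1,-0.031,0.0212,0.004,0,0,0],[1,-0.031,0.0212,0.004,0,0,0],[1,-0.031,0.0212,0.004,0,0,0],[1,-0.031,0.0212,0.004,0,0,0],[1,-0.031,0.0212,0.004,0,0,0],[1,-0.031,0.0212,0.004,0,0,0],[1,-0.031,0.0212,0.004,0,0,0],[1,-0.031,0.0212,0.004,0,0,0],[1,-0.031,0.0212,0.004,0,0,0],[1,0,0,0,0,0,0.147],[1,0,0,0,0,0,0]]
  ]
}}

```text
clock: 1.3
position: [428.1, -284.3, 183.2]
ee_rot: [-0.079, 0.997, 0.005, -0.004]
contact_force: [0.9, -0.1, 0.5]
gripper_width: 85.4
```

```bash
python3 -c "
from h import *
go([418.8,-297.6,71],1.736)"
```

```text
t 1.3 pos [ 428.1 -284.3  183.2] F [ 0.9 -0.1  0.5] w 85.4 j [-0.27  0.25 -0.32 -0.01 -1.01 -1.13]
toolx [-0.987 -0.158  0.007] y [-0.158  0.987  0.01 ] z [-0.008  0.009 -1.   ]
world d [  -9.3  -13.3 -112.2] tool d [ 10.6 -12.7 112.1]
  rotvec tool [ 0.01  -0.007 -0.007] j6 ->~ -1.14
  rotvec tool [-0.011 -0.015  3.135] j6 ->~ 2.0
```

Request:
{"method": "drive_tool", "body": {
  "moves": [
    [[1,0.0106,-0.0127,0.02,0.01,-0.007,-0.007],[1,0,0,0,0,0,0]]
  ]
}}

```text
clock: 1.5
position: [419.3, -298.3, 162.5]
ee_rot: [-0.086, 0.996, -0.0, 0.0]
contact_force: [-0.5, 1.0, 0.8]
gripper_width: 85.4
```

```bash
python3 -c "
from h import *
go([418.8,-297.6,71],1.736)"
```

```text
t 1.5 pos [ 419.3 -298.3  162.5] F [-0.5  1.   0.8] w 85.4 j [-0.3   0.26 -0.36 -0.   -0.95 -1.1 ]
toolx [-0.985 -0.171 -0.   ] y [-0.171  0.985 -0.   ] z [ 0. -0. -1.]
world d [ -0.5   0.7 -91.5] tool d [ 0.4  0.8 91.5]
  rotvec tool [-0.     0.     0.007] j6 ->~ -1.09
  rotvec tool [-1.000e-03 -0.000e+00 -3.135e+00] j6 ->~ -4.23
```

Request:
{"method": "drive_tool", "body": {
  "moves": [
    [[1,0.0005,0.0008,0.02,0,0,0.007],[1,0,0,0.02,0,0,0],[1,0,0,0.02,0,0,0],[1,0,0,0.018,0,0,0],[1,0,0,0.01,0,0,0],[1,0,0,0,0,0,0]]
  ]
}}

```text
clock: 2.1
position: [420.5, -301.5, 75.5]
ee_rot: [-0.086, 0.996, -0.002, 0.003]
contact_force: [-0.8, 0.4, -0.0]
gripper_width: 85.2
```

```bash
python3 -c "
from h import *
go([418.8,-297.6,71],1.736)
grab('scene','1')"
```

```text
t 2.1 pos [ 420.5 -301.5   75.5] F [-0.8  0.4 -0. ] w 85.2 j [-0.31  0.38 -0.46  0.   -0.73 -1.09]
toolx [-0.985 -0.171 -0.006] y [-0.171  0.985 -0.005] z [ 0.006 -0.004 -1.   ]
world d [-1.7  3.9 -4.5] tool d [1.1 4.2 4.5]
  rotvec tool [-0.005  0.006  0.007] j6 ->~ -1.09
  rotvec tool [-0.009 -0.007 -3.135] j6 ->~ -4.23
```

View pics/scene1.png

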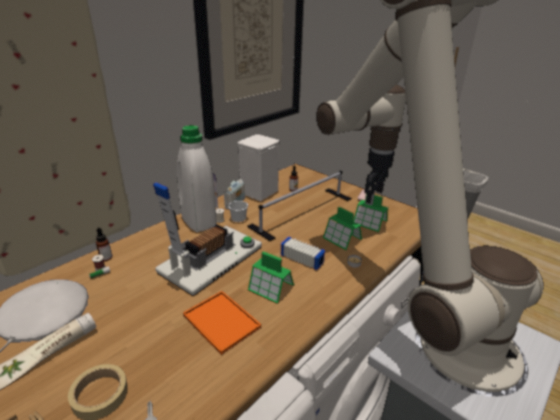

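The gripper is over the right-hand screen, at about (374,195). I correct and close.

Request:
{"method": "drive_tool", "body": {
  "moves": [
    [[1,0.001,0.0042,0.0045,-0.005,0.006,0.007],[1,0,0,0,0,0,0],[0,0,0,0,0,0,0],[0,0,0,0,0,0,0],[0,0,0,0,0,0,0],[0,0,0,0,0,0,0],[0,0,0,0,0,0,0],[0,0,0,0,0,0,0],[0,0,0,0,0,0,0],[0,0,0,0,0,0,0]]
  ]
}}

```text
clock: 3.15
position: [421.8, -298.4, 75.4]
ee_rot: [-0.083, 0.997, -0.002, 0.004]
contact_force: [0.1, 0.4, 0.3]
gripper_width: 8.9
```

```bash
python3 -c "
from h import *
go([418.8,-297.6,200],1.736)"
```

```text
t 3.15 pos [ 421.8 -298.4   75.4] F [0.1 0.4 0.3] w 8.9 j [-0.3   0.37 -0.46  0.   -0.73 -1.1 ]
toolx [-0.986 -0.165 -0.007] y [-0.165  0.986 -0.004] z [ 0.008 -0.003 -1.   ]
world d [ -3.    0.8 124.6] tool d [   1.9    0.8 -124.6]
  rotvec tool [-0.004  0.007  0.001] j6 ->~ -1.1
  rotvec tool [-0.011 -0.007 -3.141] j6 ->~ -4.24
```

Request:
{"method": "drive_tool", "body": {
  "moves": [
    [[0,0,0,-0.02,0,0,0],[0,0,0,-0.03,0,0,0],[0,0,0,-0.03,0,0,-0.14],[0,0,0,-0.03,0,0,-0.148],[0,0,0,-0.01,0,0,-0.148],[0,0,0,0,0,0,-0.148],[0,0,0,0,0,0,-0.148],[0,0,0,0,0,0,-0.148],[0,0,0,0,0,0,-0.148],[0,0,0,0,0,0,-0.148],[0,0,0,0,0,0,-0.14],[0,0,0,0,0,0,0]]
  ]
}}

```text
clock: 4.35
position: [417.2, -296.5, 196.2]
ee_rot: [-0.684, 0.729, 0.001, 0.0]
contact_force: [0.4, 0.4, -1.5]
gripper_width: 9.0
```

```bash
python3 -c "
from h import *
go([609,-308,200],3.07)
grab('scene','2')"
```

```text
t 4.35 pos [ 417.2 -296.5  196.2] F [ 0.4  0.4 -1.5] w 9.0 j [-0.3   0.22 -0.32 -0.   -1.03  0.24]
toolx [-0.064 -0.998 -0.002] y [-0.998  0.064  0.001] z [-0.001  0.002 -1.   ]
world d [191.8 -11.5   3.8] tool d [  -0.9 -192.1   -4. ]
  rotvec tool [0.001 0.002 0.007] j6 ->~ 0.25
  rotvec tool [-4.000e-03  2.000e-03 -3.134e+00] j6 ->~ -2.9
```

View pics/scene2.png

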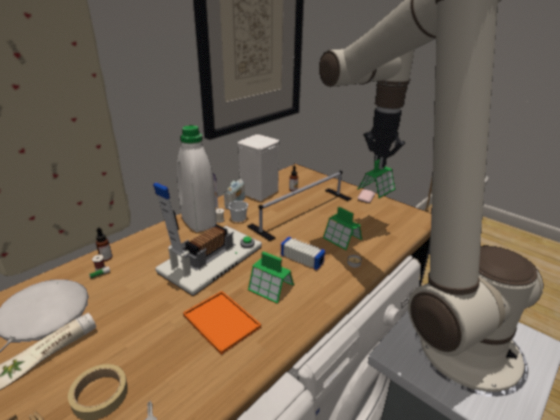

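The screen is held, lifted and turned, at about (378,182). Next I carry it over the rail.

Request:
{"method": "drive_tool", "body": {
  "moves": [
    [[0,0,-0.03,-0.001,0,0,0],[0,0,-0.04,-0.001,0,0,0],[0,0,-0.04,-0.001,0,0,0],[0,0,-0.04,-0.001,0,0,0],[0,0,-0.025,0,0,0,0],[0,0,-0.01,0,0,0,0.007],[0,0,0,0,0,0,0]]
  ]
}}

```text
clock: 5.1
position: [606.2, -309.9, 196.3]
ee_rot: [-0.672, 0.741, 0.004, -0.0]
contact_force: [-0.2, -0.1, -1.7]
gripper_width: 9.1
```

```bash
sed -i "s/\[5\]+w\[2\]/[5]-w[2]/" h.py; python3 -c "
from h import *
go([609,-307,112],3.07)"
```

```text
t 5.1 pos [ 606.2 -309.9  196.3] F [-0.2 -0.1 -1.7] w 9.1 j [-0.24  0.51  0.12 -0.   -1.19  0.14]
toolx [-0.098 -0.995 -0.004] y [-0.995  0.098  0.006] z [-0.006  0.005 -1.   ]
world d [  2.8   2.9 -84.3] tool d [-2.8 -3.  84.3]
  rotvec tool [ 0.006  0.005 -0.027] j6 ->~ 0.17
  rotvec tool [ 0.007 -0.01   3.115] j6 ->~ -2.97
```

Request:
{"method": "drive_tool", "body": {
  "moves": [
    [[0,-0.0028,-0.003,0.015,0.006,0.005,-0.027],[0,0,0,0,0,0,0],[0,0,0,0.02,0,0,0],[0,0,0,0.02,0,0,0],[0,0,0,0.005,0,0,0],[0,0,0,0,0,0,0]]
  ]
}}

```text
clock: 5.7
position: [606.4, -308.1, 137.4]
ee_rot: [-0.678, 0.735, -0.0, -0.001]
contact_force: [-0.0, -0.3, -0.3]
gripper_width: 8.6
```

```bash
python3 -c "
from h import *
go([609,-307,112],3.07)
p,d=grab('scene','3')
cv2.imwrite('pics/c3.png',cv2.resize(p[130:260,230:430,::-1],(800,520),interpolation=2))"
```

```text
t 5.7 pos [ 606.4 -308.1  137.4] F [-0.  -0.3 -0.3] w 8.6 j [-0.23  0.55  0.03  0.   -1.06  0.15]
toolx [-0.081 -0.997  0.001] y [-0.997  0.081  0.001] z [-0.001 -0.001 -1.   ]
world d [  2.6   1.1 -25.4] tool d [-1.3 -2.5 25.4]
  rotvec tool [ 0.001 -0.001 -0.009] j6 ->~ 0.16
  rotvec tool [-2.000e-03 -1.000e-03  3.132e+00] j6 ->~ -2.98
```

View pics/c3.png

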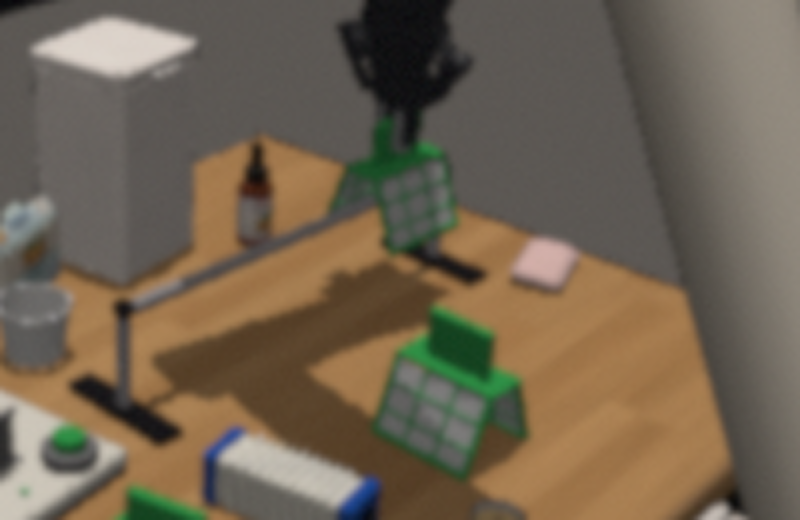

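The screen straddles the bar near the far post. I lower it the rest of the way.

Request:
{"method": "drive_tool", "body": {
  "moves": [
    [[0,-0.001,-0.0025,0.012,0,0,-0.009],[0,0,0,0.008,0,0,0],[0,0,0,0,0,0,0],[0,0,0,0.005,0,0,0],[0,0,0,0,0,0,0]]
  ]
}}

```text
clock: 6.25
position: [610.6, -308.0, 114.1]
ee_rot: [-0.681, 0.732, -0.003, 0.001]
contact_force: [-0.4, 0.7, -0.5]
gripper_width: 8.9
```

```bash
python3 -c "
from h import *
go([609,-307,112],3.07)"
```

```text
t 6.25 pos [ 610.6 -308.   114.1] F [-0.4  0.7 -0.5] w 8.9 j [-0.23  0.57  0.01  0.   -1.01  0.16]
toolx [-0.072 -0.997  0.003] y [-0.997  0.072 -0.005] z [ 0.005 -0.003 -1.   ]
world d [-1.6  1.  -2.1] tool d [-0.9  1.7  2.1]
  rotvec tool [-0.005 -0.003 -0.   ] j6 ->~ 0.16
  rotvec tool [-0.004  0.008  3.141] j6 ->~ -2.98
```

Request:
{"method": "drive_tool", "body": {
  "moves": [
    [[0,0,0.0015,0.002,-0.005,-0.003,0],[0,0,0,0.002,0,0,0],[0,0,0,0.002,0,0,0]]
  ]
}}

```text
clock: 6.55
position: [609.4, -308.3, 111.2]
ee_rot: [-0.682, 0.732, -0.001, -0.0]
contact_force: [-2.7, 3.4, 10.2]
gripper_width: 8.8
```

Request:
{"method": "drive_tool", "body": {
  "moves": [
    [[0.5,0,0,-0.001,0,0,0],[0.5,0,0,0,0,0,0],[0.5,0,0,0,0,0,0],[0.5,0,0,0,0,0,0],[0.5,0,0,-0.02,0,0,0],[1,0,0,-0.03,0,0,0],[1,0,0,-0.03,0,0,0],[1,0,0,-0.01,0,0,0],[1,0,0,0,0,0,0]]
  ]
}}

```text
clock: 7.45
position: [609.0, -308.2, 203.1]
ee_rot: [-0.682, 0.732, 0.001, -0.001]
contact_force: [0.8, -0.5, -0.7]
gripper_width: 85.7
```

```bash
python3 -c "
from h import *
go([430.5,-157,190],np.pi/2-.035)
p,d=grab('scene','4')
cv2.imwrite('pics/c4.png',cv2.resize(p[130:260,230:430,::-1],(800,520),interpolation=2))"
```

```text
t 7.45 pos [ 609.  -308.2  203.1] F [ 0.8 -0.5 -0.7] w 85.7 j [-0.23  0.5   0.13  0.   -1.2   0.16]
toolx [-0.071 -0.997  0.   ] y [-0.997  0.071  0.002] z [-0.002 -0.    -1.   ]
world d [-178.5  151.2  -13.1] tool d [-138.1  188.8   13.4]
  rotvec tool [ 1.000e-03 -2.000e-03  1.535e+00] j6 ->~ -1.37
  rotvec tool [ 2.000e-03  1.000e-03 -1.607e+00] j6 ->~ 1.77
```

View pics/c4.png

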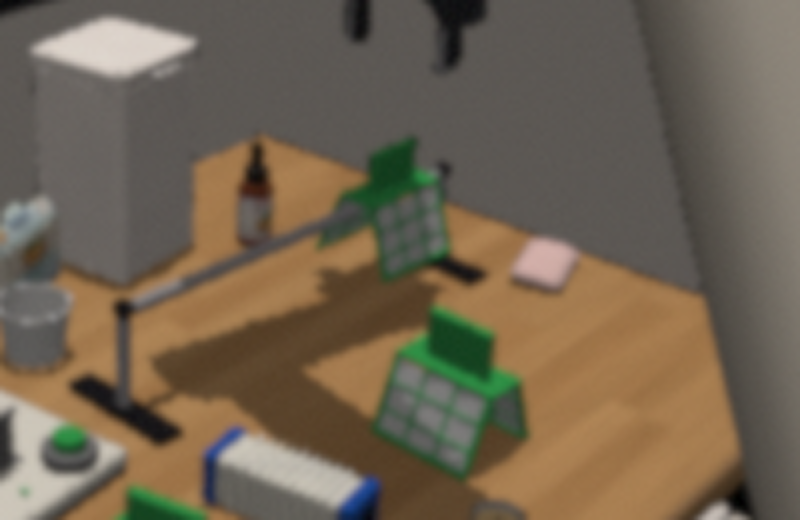

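The first screen hangs on the bar, and the second stands unmoved at about (435,400) in the crop. I go to it.

Request:
{"method": "drive_tool", "body": {
  "moves": [
    [[1,-0.023,0.0315,0,0,0,0],[1,-0.023,0.0315,0,0,0,0],[1,-0.023,0.0315,0,0,0,0],[1,-0.023,0.0315,0,0,0,0],[1,-0.023,0.0315,0,0,0,0],[1,-0.018,0.025,0.002,0,0,0],[1,0,0,0,0,0,0.14],[1,0,0,0,0,0,0.148],[1,0,0,0,0,0,0.148],[1,0,0,0,0,0,0.148],[1,0,0,0,0,0,0.148],[1,0,0,0,0,0,0.148],[1,0,0,0,0,0,0.148],[1,0,0,0,0,0,0.148],[1,0,0,0,0,0,0.148],[1,0,0,0,0,0,0.148],[1,0,0,0,0,0,0.05],[1,0,0,0,0,0,0]]
  ]
}}

```text
clock: 9.3
position: [408.1, -153.8, 168.9]
ee_rot: [0.029, 0.999, 0.005, -0.031]
contact_force: [-0.2, -0.2, -0.3]
gripper_width: 85.3
```

```bash
python3 -c "
from h import *
go([430.5,-157,71],np.pi/2-.035)"
```

```text
t 9.3 pos [ 408.1 -153.8  168.9] F [-0.2 -0.2 -0.3] w 85.3 j [ 0.01  0.16 -0.48 -0.01 -1.   -1.63]
toolx [-0.996  0.057  0.062] y [0.057 0.998 0.009] z [-0.062  0.012 -0.998]
world d [ 22.4  -3.2 -97.9] tool d [-28.6  -2.8  96.3]
  rotvec tool [ 0.009 -0.062 -0.022] j6 ->~ -1.6
  rotvec tool [-0.097 -0.014  3.118] j6 ->~ -4.74
```

Request:
{"method": "drive_tool", "body": {
  "moves": [
    [[1,-0.0286,-0.003,0.005,0.009,-0.062,-0.022],[1,0,0,0,0,0,0]]
  ]
}}

```text
clock: 9.5
position: [435.3, -158.3, 160.0]
ee_rot: [0.016, 1.0, 0.0, -0.001]
contact_force: [-0.7, -0.3, -0.6]
gripper_width: 85.7
```

```bash
python3 -c "
from h import *
go([430.5,-157,71],np.pi/2-.035)"
```

```text
t 9.5 pos [ 435.3 -158.3  160. ] F [-0.7 -0.3 -0.6] w 85.7 j [ 0.    0.18 -0.48 -0.   -0.91 -1.61]
toolx [-0.999  0.032  0.002] y [0.032 0.999 0.   ] z [-0.002  0.001 -1.   ]
world d [ -4.8   1.3 -89. ] tool d [ 4.7  1.1 89. ]
  rotvec tool [ 0.    -0.002  0.003] j6 ->~ -1.61
  rotvec tool [ 3.000e-03  1.000e-03 -3.139e+00] j6 ->~ 1.53
```

Request:
{"method": "drive_tool", "body": {
  "moves": [
    [[1,0.005,0.001,0.02,0,-0.002,0.003],[1,0,0,0.02,0,0,0],[1,0,0,0.02,0,0,0],[1,0,0,0.015,0,0,0],[1,0,0,0,0,0,0]]
  ]
}}

```text
clock: 10.0
position: [425.6, -156.7, 80.5]
ee_rot: [0.016, 1.0, 0.001, -0.005]
contact_force: [-0.1, 0.1, -0.3]
gripper_width: 85.7
```

```bash
python3 -c "
from h import *
go([430.5,-157,71],np.pi/2-.035)"
```

```text
t 10.0 pos [ 425.6 -156.7   80.5] F [-0.1  0.1 -0.3] w 85.7 j [ 0.01  0.28 -0.59 -0.   -0.7  -1.61]
toolx [-0.999  0.033  0.009] y [0.033 0.999 0.002] z [-0.009  0.002 -1.   ]
world d [ 4.9 -0.3 -9.5] tool d [-5.  -0.2  9.4]
  rotvec tool [ 0.002 -0.009  0.002] j6 ->~ -1.61
  rotvec tool [ 1.50e-02  2.00e-03 -3.14e+00] j6 ->~ 1.53
```

Request:
{"method": "drive_tool", "body": {
  "moves": [
    [[1,-0.005,0,0.0075,0.002,-0.009,0.002],[1,0,0,0,0,0,0],[0,0,0,0,0,0,0],[0,0,0,0,0,0,0],[0,0,0,0,0,0,0],[0,0,0,0,0,0,0],[0,0,0,0,0,0,0],[0,0,0,0,0,0,0],[0,0,0,0,0,0,0],[0,0,0,0,0,0,0]]
  ]
}}

```text
clock: 11.0
position: [431.9, -156.9, 75.0]
ee_rot: [0.017, 1.0, -0.0, 0.002]
contact_force: [-0.4, 0.2, -0.3]
gripper_width: 9.0
```

```bash
python3 -c "
from h import *
go([430.5,-157,200],np.pi/2-.035)"
```

```text
t 11.0 pos [ 431.9 -156.9   75. ] F [-0.4  0.2 -0.3] w 9.0 j [ 0.01  0.3  -0.6   0.   -0.67 -1.61]
toolx [-0.999  0.034 -0.004] y [ 0.034  0.999 -0.001] z [ 0.004 -0.001 -1.   ]
world d [-1.40e+00 -1.00e-01  1.25e+02] tool d [   0.9   -0.3 -125. ]
  rotvec tool [-0.001  0.004  0.001] j6 ->~ -1.61
  rotvec tool [-6.00e-03 -1.00e-03 -3.14e+00] j6 ->~ 1.53
```

Request:
{"method": "drive_tool", "body": {
  "moves": [
    [[0,0,0,-0.02,0,0,0],[0,0,0,-0.03,0,0,0],[0,0,0,-0.03,0,0,0],[0,0,0,-0.03,0,0,-0.14],[0,0,0,-0.015,0,0,-0.148],[0,0,0,0,0,0,-0.148],[0,0,0,0,0,0,-0.148],[0,0,0,0,0,0,-0.148],[0,0,0,0,0,0,-0.148],[0,0,0,0,0,0,-0.148],[0,0,0,0,0,0,-0.148],[0,0,0,0,0,0,-0.148],[0,0,0,0,0,0,-0.14],[0,0,0,0,0,0,-0.06],[0,0,0,0,0,0,0]]
  ]
}}

```text
clock: 12.5
position: [426.6, -155.9, 201.6]
ee_rot: [-0.689, 0.725, 0.003, -0.002]
contact_force: [-0.0, -0.3, -1.0]
gripper_width: 9.2
```

```bash
python3 -c "
from h import *
go([617,-195,200],3.07)"
```

```text
t 12.5 pos [ 426.6 -155.9  201.6] F [-0.  -0.3 -1. ] w 9.2 j [ 0.01  0.12 -0.43 -0.   -1.02 -0.06]
toolx [-0.05  -0.999 -0.002] y [-0.999  0.05   0.007] z [-0.007  0.002 -1.   ]
world d [190.4 -39.1  -1.6] tool d [  29.4 -192.1    0.3]
  rotvec tool [0.007 0.002 0.021] j6 ->~ -0.08
  rotvec tool [-3.00e-03  1.00e-02 -3.12e+00] j6 ->~ 3.06
```

Request:
{"method": "drive_tool", "body": {
  "moves": [
    [[0,0.005,-0.03,0,0.007,0.002,0.021],[0,0.006,-0.04,0,0,0,0],[0,0.006,-0.04,0,0,0,0],[0,0.006,-0.04,0,0,0,0],[0,0.006,-0.03,0,0,0,0],[0,0,-0.01,0,0,0,0],[0,0,0,0,0,0,0]]
  ]
}}

```text
clock: 13.2
position: [618.2, -199.8, 197.4]
ee_rot: [-0.677, 0.736, 0.002, -0.001]
contact_force: [-0.7, 0.9, -1.0]
gripper_width: 9.3
```

```bash
python3 -c "
from h import *
go([617,-195,112],3.07)"
```

```text
t 13.2 pos [ 618.2 -199.8  197.4] F [-0.7  0.9 -1. ] w 9.3 j [-0.06  0.45  0.03 -0.   -1.15 -0.02]
toolx [-0.084 -0.996 -0.001] y [-0.996  0.084  0.005] z [-0.005  0.002 -1.   ]
world d [ -1.2   4.8 -85.4] tool d [-4.6  1.2 85.5]
  rotvec tool [ 0.005  0.002 -0.012] j6 ->~ -0.01
  rotvec tool [ 2.000e-03 -8.000e-03  3.129e+00] j6 ->~ -3.15
```

Request:
{"method": "drive_tool", "body": {
  "moves": [
    [[0,-0.0046,0.001,0.01,0.005,0.002,-0.012],[0,0,0,0,0,0,0],[0,0,0,0.02,0,0,0],[0,0,0,0.02,0,0,0],[0,0,0,0.01,0,0,0],[0,0,0,0,0,0,0]]
  ]
}}

```text
clock: 13.8
position: [614.5, -195.1, 137.5]
ee_rot: [-0.68, 0.734, 0.0, -0.001]
contact_force: [-0.4, -0.3, -0.9]
gripper_width: 8.8
```

```bash
python3 -c "
from h import *
go([617,-195,112],3.07)"
```

```text
t 13.8 pos [ 614.5 -195.1  137.5] F [-0.4 -0.3 -0.9] w 8.8 j [-0.06  0.49 -0.07  0.   -1.01 -0.02]
toolx [-0.076 -0.997  0.001] y [-0.997  0.076  0.001] z [-0.001 -0.001 -1.   ]
world d [  2.5   0.1 -25.5] tool d [-0.3 -2.5 25.5]
  rotvec tool [ 0.001 -0.001 -0.005] j6 ->~ -0.02
  rotvec tool [-1.000e-03 -1.000e-03  3.137e+00] j6 ->~ -3.16
```

Request:
{"method": "drive_tool", "body": {
  "moves": [
    [[0,0,-0.0025,0.012,0,0,-0.005],[0,0,0,0.008,0,0,0],[0,0,0,0.002,0,0,0],[0,0,0,0.003,0,0,0],[0,0,0,0.002,0,0,0]]
  ]
}}

```text
clock: 14.3
position: [618.6, -195.7, 111.7]
ee_rot: [-0.682, 0.732, -0.002, 0.001]
contact_force: [-0.7, -0.3, -0.7]
gripper_width: 8.7
```

Request:
{"method": "drive_tool", "body": {
  "moves": [
    [[0,0,0.0012,0.0015,0,0,0],[0,0,0,0.0015,0,0,0]]
  ]
}}

```text
clock: 14.5
position: [618.5, -195.9, 110.9]
ee_rot: [-0.682, 0.732, -0.004, 0.002]
contact_force: [-3.2, 1.0, 8.9]
gripper_width: 8.9
```

Request:
{"method": "drive_tool", "body": {
  "moves": [
    [[0.5,0,0,-0.001,0,0,0],[0.5,0,0,0,0,0,0],[0.5,0,0,0,0,0,0],[0.5,0,0,0,0,0,0],[0.5,0,0,-0.02,0,0,0],[1,0,0,-0.03,0,0,0],[1,0,0,-0.03,0,0,0],[1,0,0,-0.015,0,0,0],[1,0,0,0,0,0,0]]
  ]
}}

```text
clock: 15.4
position: [617.0, -195.8, 208.6]
ee_rot: [-0.682, 0.732, -0.002, 0.0]
contact_force: [-0.2, -0.6, 0.8]
gripper_width: 85.2
```

```bash
python3 - <<'E'
from h import *
p,d=grab('scene','5'); grab('top','5')
cv2.imwrite('pics/c5.png',cv2.resize(p[130:330,200:430,::-1],(690,600),interpolation=2))
for n in('scene','top'):
    p,d=load(n,'5'); P=cloud(n,d); H=hsv(p); Z=P[...,2]; X=P[...,0];Y=P[...,1]
    G=(H[...,0]>45)&(H[...,0]<85)&(H[...,1]>80)&(X>200)&(X<560)&(Z>90)&(Z<115)
    for c,s,m in comps(G,15): print(n,'fin',c,s,rect(P[m][:,:2]))
go([435.8,149.6,200],np.pi/2+.175)
E
```

```text
scene fin [271. 257.] 111 (array([432.2, 152.1]), array([10.3, 52.2]), 0.135)
top fin [218. 268.] 88 (array([435.9, 150.3]), array([11.2, 55.1]), 0.175)
t 15.5 pos [ 615.7 -195.4  205.8] F [ 0.1  0.3 -0.7] w 85.4 j [-0.06  0.44  0.03  0.   -1.16 -0.02]
toolx [-0.071 -0.997  0.002] y [-0.997  0.071  0.001] z [-0.001 -0.002 -1.   ]
world d [-179.9  345.    -5.8] tool d [-331.4  204.     5.5]
  rotvec tool [-0.    -0.002  1.325] j6 ->~ -1.34
  rotvec tool [ 0.002 -0.    -1.817] j6 ->~ 1.8
```

View pics/c5.png

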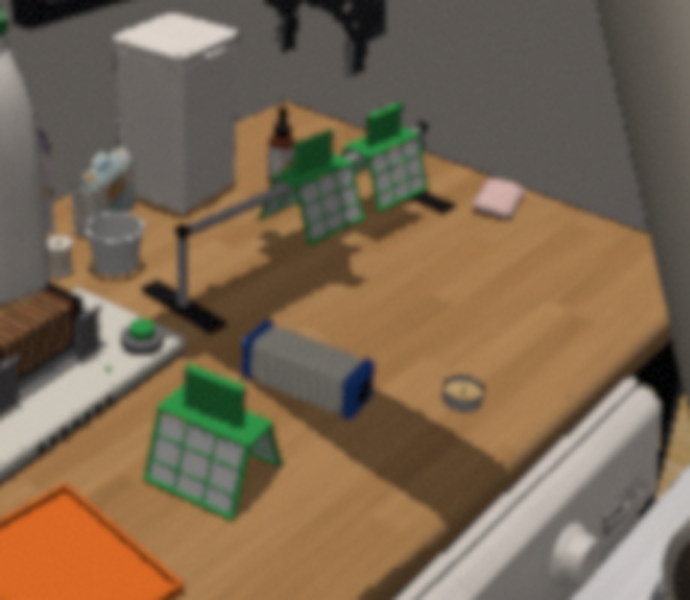

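Two screens hang on the bar. The third is unmoved, at about (205,430) in the crop.

Request:
{"method": "drive_tool", "body": {
  "moves": [
    [[1,-0.03,0.019,0,0,0,0],[1,-0.035,0.021,0,0,0,0],[1,-0.035,0.021,0,0,0,0],[1,-0.035,0.021,0,0,0,0],[1,-0.035,0.021,0,0,0,0],[1,-0.035,0.021,0,0,0,0],[1,-0.035,0.021,0,0,0,0],[1,-0.035,0.021,0,0,0,0],[1,-0.025,0.016,0,0,0,0],[1,-0.01,0.01,0,0,0,0],[1,0,0,0,0,0,0.14],[1,0,0,0,0,0,0.148],[1,0,0,0,0,0,0.148],[1,0,0,0,0,0,0.148],[1,0,0,0,0,0,0.148],[1,0,0,0,0,0,0.148],[1,0,0,0,0,0,0.148],[1,0,0,0,0,0,0.148],[1,0,0,0,0,0,0.1],[1,0,0,0,0,0,0]]
  ]
}}

```text
clock: 17.5
position: [422.0, 132.4, 173.4]
ee_rot: [-0.095, 0.995, -0.009, -0.03]
contact_force: [-0.7, 0.1, -0.1]
gripper_width: 85.7
```

```bash
python3 -c "
from h import *
go([435.8,149.6,71],np.pi/2+.175)"
```

```text
t 17.5 pos [422.  132.4 173.4] F [-0.7  0.1 -0.1] w 85.7 j [ 0.66  0.16 -0.46 -0.02 -1.01 -2.03]
toolx [-0.98  -0.189  0.062] y [-0.19   0.982 -0.012] z [-0.058 -0.024 -0.998]
world d [  13.8   17.2 -102.4] tool d [-23.1  15.5 101. ]
  rotvec tool [-0.013 -0.062  0.016] j6 ->~ -2.05
  rotvec tool [ 0.096 -0.02  -3.124] j6 ->~ 1.09
```

Request:
{"method": "drive_tool", "body": {
  "moves": [
    [[1,-0.0231,0.0155,0.005,-0.013,-0.062,0.016],[1,0,0,0,0,0,0]]
  ]
}}

```text
clock: 17.7
position: [440.8, 151.5, 164.7]
ee_rot: [-0.089, 0.996, -0.0, -0.001]
contact_force: [-1.0, -0.2, 0.1]
gripper_width: 85.7
```

```bash
python3 -c "
from h import *
go([435.8,149.6,71],np.pi/2+.175)"
```

```text
t 17.7 pos [440.8 151.5 164.7] F [-1.  -0.2  0.1] w 85.7 j [ 0.68  0.18 -0.47 -0.   -0.93 -2.07]
toolx [-0.984 -0.177  0.002] y [-0.177  0.984 -0.001] z [-0.001 -0.001 -1.   ]
world d [ -5.   -1.9 -93.7] tool d [ 5.1 -0.9 93.7]
  rotvec tool [-0.001 -0.002  0.003] j6 ->~ -2.08
  rotvec tool [ 2.000e-03 -1.000e-03 -3.139e+00] j6 ->~ 1.07
```

Request:
{"method": "drive_tool", "body": {
  "moves": [
    [[1,0.001,-0.001,0.02,0,0,0],[1,0,0,0.02,0,0,0],[1,0,0,0.02,0,0,0],[1,0,0,0.02,0,0,0],[1,0,0,0.005,0,0,0],[1,0,0,0,0,0,0]]
  ]
}}

```text
clock: 18.3
position: [436.5, 147.4, 75.1]
ee_rot: [-0.095, 0.996, -0.003, -0.005]
contact_force: [0.3, -0.5, -0.4]
gripper_width: 85.5
```

```bash
python3 -c "
from h import *
go([435.8,149.6,71],np.pi/2+.175)"
```

```text
t 18.3 pos [436.5 147.4  75.1] F [ 0.3 -0.5 -0.4] w 85.5 j [ 0.68  0.3  -0.58 -0.   -0.7  -2.06]
toolx [-0.982 -0.188  0.011] y [-0.188  0.982 -0.004] z [-0.01  -0.006 -1.   ]
world d [-0.7  2.2 -4.1] tool d [0.2 2.3 4.1]
  rotvec tool [-0.004 -0.011  0.014] j6 ->~ -2.07
  rotvec tool [ 0.017 -0.007 -3.127] j6 ->~ 1.07
```

Request:
{"method": "drive_tool", "body": {
  "moves": [
    [[1,0,0.0023,0.002,-0.004,-0.011,0.014],[1,0,0,0,0,0,0],[0,0,0,0,0,0,0],[0,0,0,0,0,0,0],[0,0,0,0,0,0,0],[0,0,0,0,0,0,0],[0,0,0,0,0,0,0],[0,0,0,0,0,0,0],[0,0,0,0,0,0,0],[0,0,0,0,0,0,0]]
  ]
}}

```text
clock: 19.3
position: [437.7, 151.1, 76.5]
ee_rot: [-0.088, 0.996, 0.002, 0.003]
contact_force: [-0.3, 0.8, 0.6]
gripper_width: 9.0
```

```bash
python3 -c "
from h import *
go([435.8,149.6,200],np.pi/2+.175)"
```

```text
t 19.3 pos [437.7 151.1  76.5] F [-0.3  0.8  0.6] w 9.0 j [ 0.69  0.3  -0.59  0.   -0.68 -2.08]
toolx [-0.984 -0.175 -0.007] y [-0.175  0.984  0.003] z [ 0.006  0.004 -1.   ]
world d [ -1.9  -1.5 123.5] tool d [   1.3   -0.8 -123.6]
  rotvec tool [0.003 0.007 0.001] j6 ->~ -2.08
  rotvec tool [-0.011  0.004 -3.14 ] j6 ->~ 1.06
```

Request:
{"method": "drive_tool", "body": {
  "moves": [
    [[0,0,0,-0.02,0,0,0],[0,0,0,-0.03,0,0,0],[0,0,0,-0.03,0,0,0],[0,0,0,-0.03,0,0,-0.14],[0,0,0,-0.01,0,0,-0.148],[0,0,0,0,0,0,-0.148],[0,0,0,0,0,0,-0.148],[0,0,0,0,0,0,-0.148],[0,0,0,0,0,0,-0.148],[0,0,0,0,0,0,-0.148],[0,0,0,0,0,0,-0.148],[0,0,0,0,0,0,-0.148],[0,0,0,0,0,0,-0.06],[0,0,0,0,0,0,0]]
  ]
}}

```text
clock: 20.7
position: [432.5, 147.9, 197.2]
ee_rot: [0.712, -0.702, -0.001, 0.002]
contact_force: [0.5, -0.0, -0.2]
gripper_width: 9.0
```

```bash
python3 -c "
from h import *
go([625.5,-82,200],3.07)"
```

```text
t 20.7 pos [432.5 147.9 197.2] F [ 0.5 -0.  -0.2] w 9.0 j [ 0.68  0.13 -0.43 -0.   -1.01 -0.67]
toolx [ 0.014 -1.     0.001] y [-1.    -0.014  0.005] z [-0.005 -0.001 -1.   ]
world d [ 193.  -229.9    2.8] tool d [ 232.6 -189.8   -3.5]
  rotvec tool [ 0.005 -0.001  0.085] j6 ->~ -0.76
  rotvec tool [ 2.000e-03  8.000e-03 -3.056e+00] j6 ->~ 2.39
```

Request:
{"method": "drive_tool", "body": {
  "moves": [
    [[0,0,0,-0.005,0.005,0,0.085],[0,0,0,0,0,0,0]]
  ]
}}

```text
clock: 20.9
position: [432.0, 147.6, 201.7]
ee_rot: [-0.679, 0.734, -0.0, -0.001]
contact_force: [0.3, 0.2, -0.7]
gripper_width: 8.6
```

```bash
python3 -c "
from h import *
go([625.5,-82,200],3.07)"
```

```text
t 20.9 pos [432.  147.6 201.7] F [ 0.3  0.2 -0.7] w 8.6 j [ 0.69  0.12 -0.43  0.   -1.02 -0.76]
toolx [-0.077 -0.997  0.002] y [-0.997  0.077  0.001] z [-0.001 -0.002 -1.   ]
world d [ 193.5 -229.6   -1.7] tool d [ 214.1 -210.5    1.8]
  rotvec tool [ 0.001 -0.002 -0.005] j6 ->~ -0.76
  rotvec tool [-3.000e-03 -2.000e-03  3.136e+00] j6 ->~ -3.9
```

Request:
{"method": "drive_tool", "body": {
  "moves": [
    [[0,0.02,-0.02,-0.001,0,0,0],[0,0.028,-0.028,-0.001,0,0,0],[0,0.028,-0.028,-0.001,0,0,0],[0,0.028,-0.028,-0.001,0,0,0],[0,0.028,-0.028,-0.001,0,0,0],[0,0.028,-0.028,0,0,0,0],[0,0.025,-0.025,0,0,0,0],[0,0.015,-0.014,0,0,0,0],[0,0,0,0,0,0,0]]
  ]
}}

```text
clock: 21.8
position: [622.1, -74.3, 201.9]
ee_rot: [-0.683, 0.73, 0.002, -0.003]
contact_force: [-0.5, 0.7, -2.0]
gripper_width: 9.0
```

```bash
python3 -c "
from h import *
go([625.5,-82,112],3.07)"
```

```text
t 21.8 pos [622.1 -74.3 201.9] F [-0.5  0.7 -2. ] w 9.0 j [ 0.14  0.41 -0.03 -0.   -1.14 -0.2 ]
toolx [-0.066 -0.998  0.001] y [-0.998  0.066  0.007] z [-0.007 -0.001 -1.   ]
world d [  3.4  -7.7 -89.9] tool d [ 7.3 -4.5 89.9]
  rotvec tool [ 0.007 -0.001  0.006] j6 ->~ -0.21
  rotvec tool [ 2.000e-03  1.100e-02 -3.136e+00] j6 ->~ 2.93
```

Request:
{"method": "drive_tool", "body": {
  "moves": [
    [[0,0.0073,-0.0055,0.012,0.007,-0.001,0.006],[0,0,0,0,0,0,0],[0,0,0,0.02,0,0,0],[0,0,0,0.02,0,0,0],[0,0,0,0.012,0,0,0],[0,0,0,0,0,0,0]]
  ]
}}

```text
clock: 22.4
position: [624.4, -79.9, 133.6]
ee_rot: [-0.683, 0.731, 0.001, -0.001]
contact_force: [-0.7, -0.4, -0.6]
gripper_width: 8.4
```

```bash
python3 -c "
from h import *
go([625.5,-82,112],3.07)"
```

```text
t 22.4 pos [624.4 -79.9 133.6] F [-0.7 -0.4 -0.6] w 8.4 j [ 0.13  0.47 -0.11 -0.   -0.99 -0.2 ]
toolx [-0.068 -0.998 -0.001] y [-0.998  0.068  0.003] z [-0.003  0.001 -1.   ]
world d [  1.1  -2.1 -21.6] tool d [ 2.1 -1.3 21.6]
  rotvec tool [0.003 0.001 0.003] j6 ->~ -0.2
  rotvec tool [-1.000e-03  5.000e-03 -3.138e+00] j6 ->~ 2.94
```

Request:
{"method": "drive_tool", "body": {
  "moves": [
    [[0,0.002,-0.001,0.01,0.003,0.001,0.003],[0,0,0,0.006,0,0,0],[0,0,0,0.002,0,0,0],[0,0,0,0.002,0,0,0],[0,0,0,0.002,0,0,0]]
  ]
}}

```text
clock: 22.9
position: [626.8, -81.2, 112.9]
ee_rot: [-0.682, 0.731, -0.002, 0.002]
contact_force: [-0.2, -0.4, -0.9]
gripper_width: 8.9
```

Request:
{"method": "drive_tool", "body": {
  "moves": [
    [[0,0,0.001,0.0015,0,0,0],[0,0,0,0.0015,0,0,0]]
  ]
}}

```text
clock: 23.1
position: [627.1, -81.3, 112.4]
ee_rot: [-0.682, 0.731, -0.004, 0.003]
contact_force: [-2.4, 0.7, 7.5]
gripper_width: 8.8
```

Now release the third screen, back off upward and look.

Request:
{"method": "drive_tool", "body": {
  "moves": [
    [[0.5,0,0,-0.001,0,0,0],[0.5,0,0,0,0,0,0],[0.5,0,0,0,0,0,0],[0.5,0,0,0,0,0,0],[0.5,0,0,-0.02,0,0,0],[1,0,0,-0.03,0,0,0],[1,0,0,-0.03,0,0,0],[1,0,0,-0.015,0,0,0],[1,0,0,0,0,0,0]]
  ]
}}

```text
clock: 24.0
position: [625.4, -81.5, 209.8]
ee_rot: [-0.682, 0.731, -0.002, 0.001]
contact_force: [-0.7, -0.2, -0.1]
gripper_width: 85.2
```

```bash
python3 - <<'E'
from h import *
p,d=grab('scene','6'); grab('top','6')
cv2.imwrite('pics/c6.png',cv2.resize(p[130:330,150:400,::-1],(750,600),interpolation=2))
for n in('scene','top'):
    p,d=load(n,'6'); P=cloud(n,d); H=hsv(p); Z=P[...,2]; X=P[...,0];Y=P[...,1]
    br=(Z>73)&(Z<90)&(X>520)&(X<720)&(Y>80)&(Y<260)
    for c,s,m in comps(br): print(n,'spent',c,s,rc(n,m,78),P[m].mean(0).round(1))
E
python3 -c "
from h import *
go([642.6,181.5,170],0.092)"
```

```text
scene spent [206. 237.] 387 (array([638.6, 186.2]), array([ 45.1, 120.1]), -1.468) [640.4 186.8  75.9]
t 24.1 pos [624.  -81.3 207.1] F [-0.3 -0.5 -0.5] w 85.1 j [ 0.13  0.41 -0.02  0.   -1.14 -0.2 ]
toolx [-0.07  -0.998  0.001] y [-0.998  0.07  -0.   ] z [ 0.    -0.001 -1.   ]
world d [ 18.6 262.8 -37.1] tool d [-263.5   -0.3   36.8]
  rotvec tool [-2.00e-03  0.00e+00  2.98e+00] j6 ->~ -3.18
  rotvec tool [-0.    -0.001 -0.162] j6 ->~ -0.04
```

View pics/c6.png

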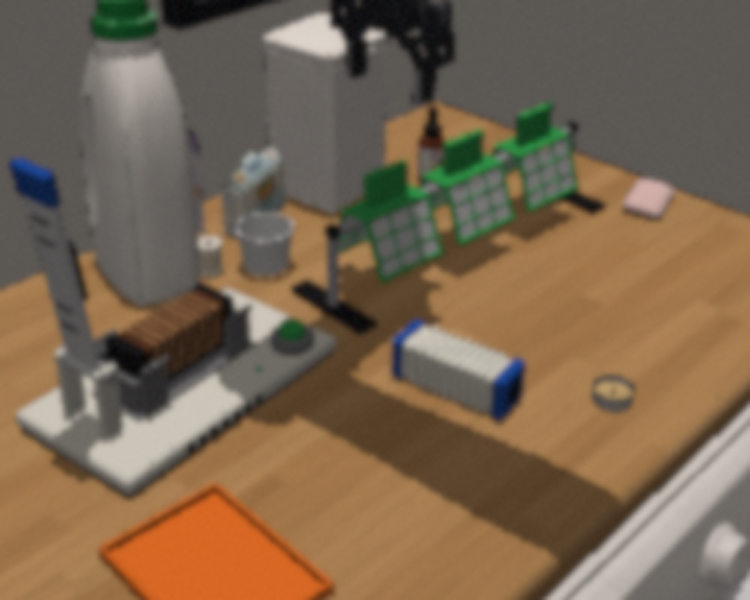

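All three screens hang on the bar. Next is the spent cartridge in the cradle, at about (170,330) in the crop.

Request:
{"method": "drive_tool", "body": {
  "moves": [
    [[1,-0.03,0,0,0,0,-0.08],[1,0,0,0,0,0,-0.082],[1,0,0,0,0,0,0]]
  ]
}}

```text
clock: 24.4
position: [623.7, -50.9, 201.6]
ee_rot: [0.74, -0.672, -0.003, 0.003]
contact_force: [-0.3, -0.5, 1.1]
gripper_width: 85.0
```

```bash
python3 -c "
from h import *
go([642.4,181.5,170],0.092)"
```

```text
t 24.4 pos [623.7 -50.9 201.6] F [-0.3 -0.5  1.1] w 85.0 j [ 0.18  0.41 -0.03 -0.   -1.14 -0.08]
toolx [ 0.096 -0.995  0.   ] y [-0.995 -0.096  0.009] z [-0.009 -0.001 -1.   ]
world d [ 18.7 232.4 -31.6] tool d [-229.6  -41.1   31.1]
  rotvec tool [ 1.000e-03  1.400e-02 -3.138e+00] j6 ->~ 3.06
  rotvec tool [ 0.009 -0.     0.004] j6 ->~ -0.08
```

Request:
{"method": "drive_tool", "body": {
  "moves": [
    [[1,-0.025,-0.005,0,0.009,0,0.004],[1,-0.034,-0.006,0,0,0,0],[1,-0.034,-0.006,0,0,0,0],[1,-0.034,-0.006,0,0,0,0],[1,-0.034,-0.006,0,0,0,0],[1,-0.034,-0.006,0,0,0,0],[1,-0.025,-0.005,0,0,0,0],[1,0,0,0,0,0,0]]
  ]
}}

```text
clock: 25.2
position: [641.5, 176.0, 188.0]
ee_rot: [0.731, -0.682, -0.005, 0.009]
contact_force: [0.5, -1.2, -0.5]
gripper_width: 85.7
```

```bash
python3 -c "
from h import *
go([642.4,181.5,130],0.092)"
```

```text
t 25.2 pos [641.5 176.  188. ] F [ 0.5 -1.2 -0.5] w 85.7 j [ 0.51  0.49  0.07 -0.   -1.17 -0.44]
toolx [ 0.069 -0.998  0.005] y [-0.997 -0.069  0.019] z [-0.019 -0.006 -1.   ]
world d [  0.9   5.5 -58. ] tool d [-5.7 -2.4 58. ]
  rotvec tool [-0.007 -0.03   3.119] j6 ->~ -3.56
  rotvec tool [ 0.019 -0.004 -0.023] j6 ->~ -0.41
```

Request:
{"method": "drive_tool", "body": {
  "moves": [
    [[1,-0.0057,-0.0024,0.01,0.019,-0.004,-0.023],[1,0,0,0,0,0,0],[1,0,0,0.02,0,0,0],[1,0,0,0.02,0,0,0],[1,0,0,0,0,0,0]]
  ]
}}

```text
clock: 25.7
position: [641.9, 178.1, 133.6]
ee_rot: [0.736, -0.677, -0.001, 0.004]
contact_force: [-1.0, 0.1, 0.7]
gripper_width: 85.8
```

```bash
python3 -c "
from h import *
go([642.4,181.5,46],0.092)
p,d=grab('scene','7')
cv2.imwrite('pics/c7.png',cv2.resize(p[130:330,150:400,::-1],(750,600),interpolation=2))"
```

```text
t 25.7 pos [641.9 178.1 133.6] F [-1.   0.1  0.7] w 85.8 j [ 0.51  0.53 -0.01  0.   -1.04 -0.43]
toolx [ 0.084 -0.996  0.003] y [-0.996 -0.084  0.007] z [-0.007 -0.004 -1.   ]
world d [  0.5   3.4 -87.6] tool d [-3.6 -1.4 87.5]
  rotvec tool [-0.005 -0.011  3.133] j6 ->~ -3.56
  rotvec tool [ 0.007 -0.003 -0.008] j6 ->~ -0.42
```

View pics/c7.png

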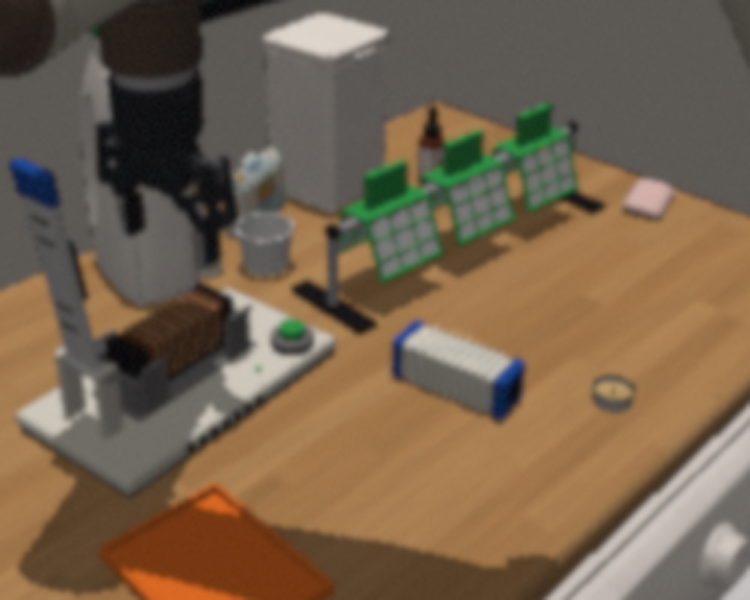

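The gripper is above the cradle and clear of the clamp. I descend.

Request:
{"method": "drive_tool", "body": {
  "moves": [
    [[1,-0.0045,-0.0014,0.01,0.007,-0.003,-0.008],[1,0,0,0,0,0,0],[1,0,0,0.02,0,0,0],[1,0,0,0.02,0,0,0],[1,0,0,0.015,0,0,0],[1,0,0,0,0,0,0]]
  ]
}}

```text
clock: 26.35
position: [648.3, 183.3, 74.7]
ee_rot: [0.738, -0.674, 0.004, -0.006]
contact_force: [0.2, -0.4, -0.4]
gripper_width: 85.4
```

```bash
python3 -c "
from h import *
go([642.4,181.5,46],0.092)"
```

```text
t 26.35 pos [648.3 183.3  74.7] F [ 0.2 -0.4 -0.4] w 85.4 j [ 0.52  0.59 -0.06  0.   -0.9  -0.43]
toolx [ 0.09  -0.996 -0.003] y [-0.996 -0.09  -0.014] z [ 0.014  0.004 -1.   ]
world d [ -5.9  -1.8 -28.7] tool d [ 1.3  6.5 28.6]
  rotvec tool [0.005 0.023 3.14 ] j6 ->~ -3.57
  rotvec tool [-0.014  0.003 -0.001] j6 ->~ -0.43
```

Request:
{"method": "drive_tool", "body": {
  "moves": [
    [[1,0.0013,0.0065,0.008,-0.014,0.003,0],[1,0,0,0,0,0,0],[1,0,0,0.012,0,0,0],[1,0,0,0.007,0,0,0],[1,0,0,0,0,0,0]]
  ]
}}

```text
clock: 26.85
position: [643.8, 182.2, 49.6]
ee_rot: [0.739, -0.674, 0.001, -0.003]
contact_force: [0.3, -0.4, -1.1]
gripper_width: 85.5
```

```bash
python3 -c "
from h import *
go([642.4,181.5,46],0.092)"
```

```text
t 26.85 pos [643.8 182.2  49.6] F [ 0.3 -0.4 -1.1] w 85.5 j [ 0.52  0.62 -0.09  0.   -0.86 -0.43]
toolx [ 0.091 -0.996 -0.002] y [-0.996 -0.091 -0.006] z [ 0.005  0.002 -1.   ]
world d [-1.4 -0.7 -3.6] tool d [0.6 1.5 3.6]
  rotvec tool [3.000e-03 9.000e-03 3.141e+00] j6 ->~ -3.57
  rotvec tool [-0.006  0.002 -0.001] j6 ->~ -0.43
```

Request:
{"method": "drive_tool", "body": {
  "moves": [
    [[1,0.0006,0.0015,0.004,-0.006,0.002,0],[1,0,0,0,0,0,0],[0,0,0,0,0,0,0],[0,0,0,0,0,0,0],[0,0,0,0,0,0,0],[0,0,0,0,0,0,0],[0,0,0,0,0,0,0],[0,0,0,0,0,0,0]]
  ]
}}

```text
clock: 27.65
position: [643.0, 181.7, 46.0]
ee_rot: [0.739, -0.674, 0.0, -0.0]
contact_force: [0.9, -0.3, 0.8]
gripper_width: 43.4
```

```bash
python3 -c "
from h import *
go([642.4,181.5,46],0.092)"
```

```text
t 27.65 pos [643.  181.7  46. ] F [ 0.9 -0.3  0.8] w 43.4 j [ 0.52  0.62 -0.09  0.   -0.86 -0.43]
toolx [ 0.091 -0.996 -0.   ] y [-0.996 -0.091 -0.001] z [ 0.001  0.    -1.   ]
world d [-0.6 -0.2  0. ] tool d [ 0.2  0.6 -0. ]
  rotvec tool [0.000e+00 1.000e-03 3.141e+00] j6 ->~ -3.57
  rotvec tool [-0.001  0.    -0.001] j6 ->~ -0.43
```

Request:
{"method": "drive_tool", "body": {
  "moves": [
    [[0,0,0,-0.015,0,0,0],[0,0,0,-0.02,0,0,0],[0,0,0,-0.025,0,0,0],[0,0,0,-0.025,0,0,0],[0,0,0,-0.02,0,0,0],[0,0,0,-0.005,0,0,0],[0,0,0,0,0,0,0]]
  ]
}}

```text
clock: 28.35
position: [642.0, 181.2, 163.5]
ee_rot: [0.739, -0.674, -0.0, 0.0]
contact_force: [0.5, -0.9, -2.2]
gripper_width: 43.1
```

```bash
python3 -c "
from h import *
go([440,310,150],1.497)"
```

```text
t 28.35 pos [642.  181.2 163.5] F [ 0.5 -0.9 -2.2] w 43.1 j [ 0.52  0.5   0.03  0.   -1.09 -0.43]
toolx [ 0.091 -0.996  0.   ] y [-0.996 -0.091  0.   ] z [-0. -0. -1.]
world d [-202.   128.8  -13.5] tool d [-146.6  189.5   13.5]
  rotvec tool [ 0.000e+00 -1.000e-03  1.736e+00] j6 ->~ -2.16
  rotvec tool [ 1.000e-03  0.000e+00 -1.406e+00] j6 ->~ 0.98
```

Request:
{"method": "drive_tool", "body": {
  "moves": [
    [[0,0,0.025,0,0,0,0],[0,0,0.035,0,0,0,0],[0,0,0.035,0,0,0,0],[0,-0.01,0.035,0,0,0,0],[0,-0.025,0.03,0,0,0,0],[0,-0.035,0.015,0,0,0,0],[0,-0.035,0.003,0,0,0,0],[0,-0.025,0,0,0,0,0],[0,-0.008,0,0,0,0,-0.1],[0,0,0,0,0,0,-0.148],[0,0,0,0,0,0,-0.148],[0,0,0,0,0,0,-0.148],[0,0,0,0,0,0,-0.148],[0,0,0,0,0,0,-0.148],[0,0,0,0,0,0,-0.148],[0,0,0,0,0,0,-0.148],[0,0,0,0,0,0,-0.148],[0,0,0,0,0,0,-0.1],[0,0,0,0,0,0,0]]
  ]
}}

```text
clock: 30.25
position: [432.7, 296.8, 142.0]
ee_rot: [0.999, -0.039, -0.016, 0.013]
contact_force: [-0.4, -0.1, -1.6]
gripper_width: 42.9
```

```bash
python3 - <<'E'
from h import *
go([439,310,60],1.497)
p,d=grab('scene','8');p,d=grab('top','8')
E
```

```text
t 30.25 pos [432.7 296.8 142. ] F [-0.4 -0.1 -1.6] w 42.9 j [ 0.9   0.32 -0.33 -0.01 -0.96  0.59]
toolx [ 0.996 -0.078 -0.03 ] y [-0.078 -0.997  0.028] z [-0.032 -0.026 -0.999]
world d [  6.3  13.2 -82. ] tool d [  7.7 -15.9  81.4]
  rotvec tool [ 0.048 -0.044  3.137] j6 ->~ -2.54
  rotvec tool [ 0.028  0.03  -0.004] j6 ->~ 0.6
```

View pics/scene8.png

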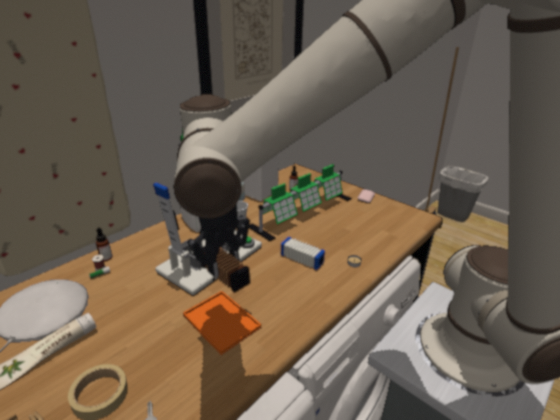

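View pics/top8.png

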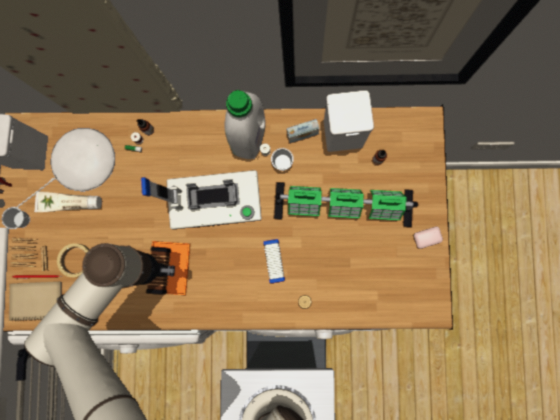

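The top view shows the cradle empty at (213,195) and the spent cartridge held over the tray. I lower it.

Request:
{"method": "drive_tool", "body": {
  "moves": [
    [[0,0.0077,-0.0159,0.01,0.028,0.03,-0.004],[0,0,0,0,0,0,0],[0,0,0,0.02,0,0,0],[0,0,0,0.025,0,0,0],[0,0,0,0.02,0,0,0],[0,0,0,0,0,0,0]]
  ]
}}

```text
clock: 30.95
position: [441.3, 311.2, 65.8]
ee_rot: [0.999, -0.042, -0.0, 0.001]
contact_force: [-0.5, -1.0, -1.5]
gripper_width: 43.0
```

```bash
python3 - <<'E'
from h import *
go([439,310,17],1.497)
n='top';p,d=load('top','8');P=cloud(n,d); H=hsv(p); Z=P[...,2]; X=P[...,0];Y=P[...,1]
fr=(Z>32)&(Z<55)&(X>370)&(X<540)&(abs(Y)<70)
for c,s,m in comps(fr): print('fresh',c,s,rc(n,m,44))
g=(Z>40)&(Z<85)&(X>580)&(X<700)&(Y>80)&(Y<256)
for c,s,m in comps(g,10): print('guides',c,s,rc(n,m,62),P[m].min(0).round(),P[m].max(0).round())
cv2.imwrite('pics/c8.png',cv2.resize(p[165:235,135:270,::-1],(800,415),interpolation=2))
E
```

```text
t 30.95 pos [441.3 311.2  65.8] F [-0.5 -1.  -1.5] w 43.0 j [ 0.91  0.42 -0.41 -0.   -0.74  0.57]
toolx [ 0.996 -0.085 -0.001] y [-0.085 -0.996  0.001] z [-0.001 -0.001 -1.   ]
world d [ -2.3  -1.2 -48.8] tool d [-2.2  1.3 48.8]
  rotvec tool [ 1.00e-03 -2.00e-03  3.13e+00] j6 ->~ -2.56
  rotvec tool [ 0.001  0.001 -0.011] j6 ->~ 0.58
fresh [273. 261.] 632 (array([454.9,   5. ]), array([ 42.9, 119.5]), 0.154)
guides [230. 190.] 135 (array([649.1, 127.5]), array([34.5, 71.2]), 0.092) [612. 111.  40.] [684. 147.  76.]
guides [190. 195.] 147 (array([639.6, 233.1]), array([31.5, 71.6]), 0.097) [603. 216.  40.] [673. 252.  76.]
guides [244. 211.] 25 (array([593.5,  85.5]), array([11.2, 22.4]), 0.001) [584.  82.  40.] [607.  94.  46.]
```

View pics/c8.png

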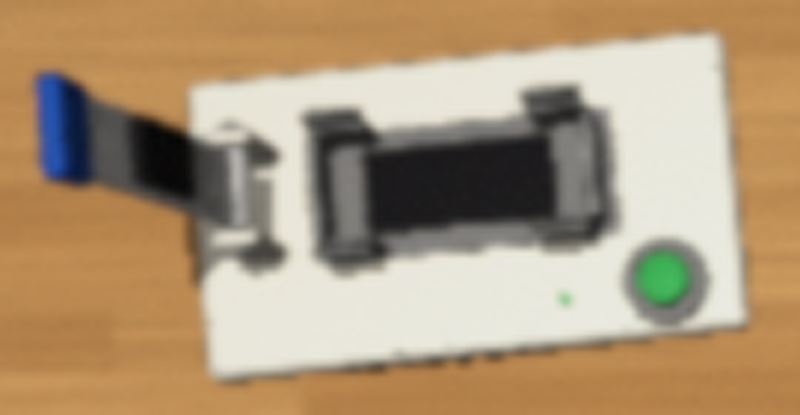

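Request:
{"method": "drive_tool", "body": {
  "moves": [
    [[0,-0.002,0.001,0.012,0,0,-0.011],[0,0,0,0.015,0,0,0],[0,0,0,0.012,0,0,0],[0,0,0,0,0,0,0]]
  ]
}}

```text
clock: 31.35
position: [440.2, 311.1, 27.6]
ee_rot: [0.999, -0.037, 0.001, -0.001]
contact_force: [-0.2, -0.4, -1.3]
gripper_width: 43.3
```

```bash
python3 - <<'E'
from h import *
go([439,310,16],1.497)
E
```

```text
t 31.35 pos [440.2 311.1  27.6] F [-0.2 -0.4 -1.3] w 43.3 j [ 0.92  0.48 -0.45  0.   -0.64  0.58]
toolx [ 0.997 -0.074  0.002] y [-0.074 -0.997 -0.002] z [ 0.002  0.002 -1.   ]
world d [ -1.2  -1.1 -11.6] tool d [-1.1  1.3 11.6]
  rotvec tool [ 2.000e-03 -3.000e-03 -3.141e+00] j6 ->~ 3.72
  rotvec tool [-0.002 -0.002  0.   ] j6 ->~ 0.58
```

Request:
{"method": "drive_tool", "body": {
  "moves": [
    [[0,-0.001,0.001,0.005,0,0,0],[0,0,0,0.003,0,0,0],[0,0,0,0.002,0,0,0],[0,0,0,0.0015,0,0,0]]
  ]
}}

```text
clock: 31.75
position: [440.0, 311.2, 17.1]
ee_rot: [0.999, -0.037, 0.002, -0.002]
contact_force: [-0.4, 0.1, -1.5]
gripper_width: 43.2
```

Request:
{"method": "drive_tool", "body": {
  "moves": [
    [[0,0,0,0.0012,0,0,0],[0,0,0,0.0012,0,0,0]]
  ]
}}

```text
clock: 31.95
position: [440.2, 311.4, 15.9]
ee_rot: [0.999, -0.036, 0.002, -0.002]
contact_force: [-4.1, -2.3, 13.3]
gripper_width: 43.3
```

Contact with the tray floor. I open partway so the fingers don't touch the rim, rise and look.

Request:
{"method": "drive_tool", "body": {
  "moves": [
    [[0.66,0,0,-0.001,0,0,0],[0.66,0,0,0,0,0,0],[0.66,0,0,0,0,0,0],[0.66,0,0,0,0,0,0],[0.66,0,0,-0.01,0,0,0],[0.66,0,0,-0.02,0,0,0],[1,0,0,-0.03,0,0,0],[1,0,0,-0.03,0,0,0],[1,0,0,-0.03,0,0,0],[1,0,0,-0.02,0,0,0],[1,0,0,0,0,0,0]]
  ]
}}

```text
clock: 33.05
position: [440.3, 311.1, 166.6]
ee_rot: [0.999, -0.036, 0.004, -0.003]
contact_force: [0.8, -0.2, 0.6]
gripper_width: 85.3
```

```bash
python3 - <<'E'
from h import *
grab('scene','9'); p,d=load('scene','9')
cv2.imwrite('pics/c9.png',cv2.resize(p[230:370,150:350,::-1],(800,560),interpolation=2))
go([454.9,5,170],.154+np.pi/2)
E
```

```text
t 33.1 pos [439.6 310.5 165.1] F [-0.2  0.5  0.7] w 85.4 j [ 0.92  0.29 -0.31  0.   -0.96  0.58]
toolx [ 0.997 -0.072  0.005] y [-0.072 -0.997 -0.005] z [ 0.005  0.004 -1.   ]
world d [  15.3 -305.5    4.9] tool d [ 37.3 303.6  -6.1]
  rotvec tool [-0.008  0.006  2.915] j6 ->~ -2.34
  rotvec tool [-0.004 -0.006 -0.226] j6 ->~ 0.81
```

View pics/c9.png

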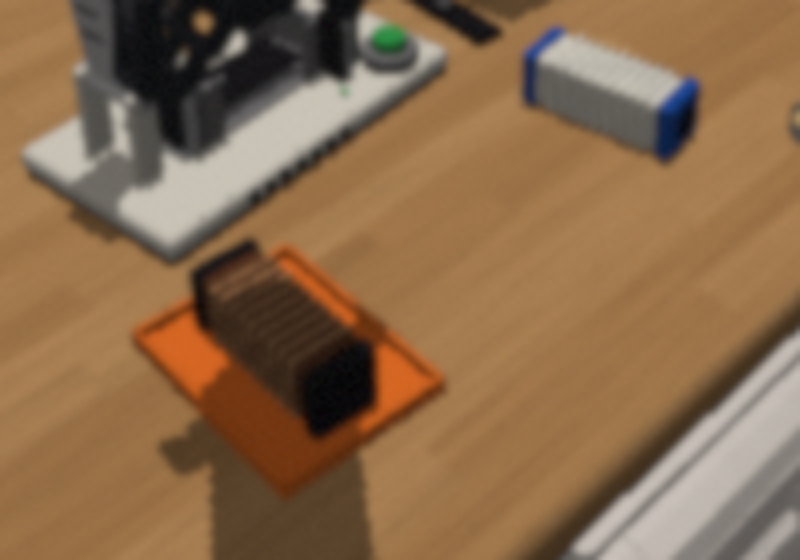

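The spent cartridge lies flat inside the tray, and fresh is unmoved at about (610,95) in the crop. I go to fresh.

Request:
{"method": "drive_tool", "body": {
  "moves": [
    [[1,0.003,0.025,0,0,0,0],[1,0.004,0.034,0,0,0,0],[1,0.004,0.034,0,0,0,0],[1,0.004,0.034,0,0,0,0],[1,0.004,0.034,0,0,0,0],[1,0.004,0.034,0,0,0,0],[1,0.004,0.034,0,0,0,0],[1,0.004,0.034,0,0,0,0],[1,0.004,0.025,0,0,0,0],[1,0.002,0.01,0,0,0,0],[1,0,0,0,0,0,-0.11],[1,0,0,0,0,0,-0.116],[1,0,0,0,0,0,0]]
  ]
}}

```text
clock: 34.4
position: [445.3, -4.0, 150.6]
ee_rot: [0.997, 0.08, -0.011, 0.002]
contact_force: [-0.4, 0.0, 0.2]
gripper_width: 85.5
```

```bash
python3 - <<'E'
from h import *
go([454.9,5,100],.154+np.pi/2)
E
```

```text
t 34.4 pos [445.3  -4.  150.6] F [-0.4  0.   0.2] w 85.5 j [ 0.36  0.17 -0.52 -0.   -0.9   1.37]
toolx [ 0.987  0.159 -0.022] y [ 0.159 -0.987  0.003] z [-0.021 -0.006 -1.   ]
world d [  9.6   9.  -50.6] tool d [12.1 -7.5 50.3]
  rotvec tool [-0.035  0.004 -3.136] j6 ->~ 4.51
  rotvec tool [0.003 0.022 0.006] j6 ->~ 1.37
```

Request:
{"method": "drive_tool", "body": {
  "moves": [
    [[1,0.0121,-0.0075,0.01,0.003,0.022,0.006],[1,0,0,0,0,0,0],[1,0,0,0.02,0,0,0],[1,0,0,0.025,0,0,0],[1,0,0,0.02,0,0,0],[1,0,0,0,0,0,0]]
  ]
}}

```text
clock: 35.0
position: [455.0, 6.7, 73.1]
ee_rot: [0.997, 0.073, -0.001, 0.0]
contact_force: [-0.4, -1.4, 0.2]
gripper_width: 85.3
```

```bash
python3 - <<'E'
from h import *
go([454.9,5,12],.154+np.pi/2)
E
```

```text
t 35.0 pos [455.    6.7  73.1] F [-0.4 -1.4  0.2] w 85.3 j [ 0.37  0.3  -0.6  -0.   -0.67  1.34]
toolx [ 0.989  0.145 -0.003] y [ 0.145 -0.989  0.   ] z [-0.002 -0.001 -1.   ]
world d [ -0.1  -1.7 -61.1] tool d [-0.2  1.7 61.1]
  rotvec tool [ 0.004 -0.     3.133] j6 ->~ -1.79
  rotvec tool [ 0.     0.003 -0.009] j6 ->~ 1.35
```

Request:
{"method": "drive_tool", "body": {
  "moves": [
    [[1,0,0.0017,0.015,0,0.003,-0.009],[1,0,0,0.02,0,0,0],[1,0,0,0.015,0,0,0],[1,0,0,0,0,0,0]]
  ]
}}

```text
clock: 35.4
position: [457.6, 6.1, 25.2]
ee_rot: [0.997, 0.077, 0.002, 0.0]
contact_force: [0.1, 0.5, -0.2]
gripper_width: 85.1
```

```bash
python3 - <<'E'
from h import *
go([454.9,5,12],.154+np.pi/2)
E
```

```text
t 35.4 pos [457.6   6.1  25.2] F [ 0.1  0.5 -0.2] w 85.1 j [ 0.37  0.38 -0.65  0.   -0.53  1.35]
toolx [0.988 0.153 0.004] y [ 0.153 -0.988  0.001] z [ 0.004  0.    -1.   ]
world d [ -2.7  -1.1 -13.2] tool d [-2.9  0.7 13.2]
  rotvec tool [-7.000e-03 -1.000e-03  3.141e+00] j6 ->~ -1.79
  rotvec tool [ 0.001 -0.004 -0.   ] j6 ->~ 1.35
```

Request:
{"method": "drive_tool", "body": {
  "moves": [
    [[1,-0.003,0.0007,0.006,0.001,-0.004,0],[1,0,0,0.004,0,0,0],[1,0,0,0.002,0,0,0],[1,0,0,0,0,0,0]]
  ]
}}

```text
clock: 35.8
position: [456.8, 5.7, 15.6]
ee_rot: [0.997, 0.077, 0.003, -0.001]
contact_force: [0.2, -0.7, 0.6]
gripper_width: 85.3
```

```bash
python3 - <<'E'
from h import *
go([454.9,5,12],.154+np.pi/2)
E
```

```text
t 35.8 pos [456.8   5.7  15.6] F [ 0.2 -0.7  0.6] w 85.3 j [ 0.37  0.4  -0.66 -0.   -0.51  1.35]
toolx [0.988 0.153 0.005] y [ 0.153 -0.988 -0.001] z [ 0.005  0.002 -1.   ]
world d [-1.9 -0.7 -3.6] tool d [-2.   0.4  3.6]
  rotvec tool [-9.000e-03  2.000e-03  3.141e+00] j6 ->~ -1.79
  rotvec tool [-0.001 -0.005 -0.   ] j6 ->~ 1.35
```

Request:
{"method": "drive_tool", "body": {
  "moves": [
    [[1,-0.002,0.0004,0.003,-0.001,-0.005,0],[0,0,0,0,0,0,0],[0,0,0,0,0,0,0],[0,0,0,0,0,0,0],[0,0,0,0,0,0,0],[0,0,0,0,0,0,0],[0,0,0,0,0,0,0]]
  ]
}}

```text
clock: 36.5
position: [455.6, 5.3, 13.4]
ee_rot: [0.997, 0.077, 0.001, -0.0]
contact_force: [0.1, 0.4, 0.2]
gripper_width: 42.9
```

```bash
python3 - <<'E'
from h import *
go([454.9,5,12],.154+np.pi/2)
E
```

```text
t 36.5 pos [455.6   5.3  13.4] F [0.1 0.4 0.2] w 42.9 j [ 0.37  0.4  -0.66 -0.   -0.5   1.35]
toolx [0.988 0.153 0.002] y [ 0.153 -0.988 -0.001] z [ 0.002  0.001 -1.   ]
world d [-0.7 -0.3 -1.4] tool d [-0.7  0.2  1.4]
  rotvec tool [-4.000e-03  1.000e-03  3.141e+00] j6 ->~ -1.79
  rotvec tool [-0.001 -0.002 -0.   ] j6 ->~ 1.35
```

Request:
{"method": "drive_tool", "body": {
  "moves": [
    [[0,0,0,-0.015,0,0,0],[0,0,0,-0.03,0,0,0],[0,0,0,-0.03,0,0,0],[0,0,0,-0.03,0,0,0.14],[0,0,0,-0.02,0,0,0.148],[0,0,0,-0.01,0,0,0.148],[0,0,0,0,0,0,0.148],[0,0,0,0,0,0,0.148],[0,0,0,0,0,0,0.148],[0,0,0,0,0,0,0.148],[0,0,0,0,0,0,0.148],[0,0,0,0,0,0,0.148],[0,0,0,0,0,0,0.148],[0,0,0,0,0,0,0.14],[0,0,0,0,0,0,0]]
  ]
}}

```text
clock: 38.0
position: [447.6, 3.5, 148.2]
ee_rot: [0.735, -0.678, -0.005, 0.005]
contact_force: [-0.0, 0.6, -0.4]
gripper_width: 43.4
```

```bash
python3 - <<'E'
from h import *
go([643.2,180.7,160],.092)
E
```

```text
t 38.0 pos [447.6   3.5 148.2] F [-0.   0.6 -0.4] w 43.4 j [ 0.37  0.18 -0.52 -0.01 -0.89 -0.29]
toolx [ 0.079 -0.997 -0.001] y [-0.997 -0.079  0.014] z [-0.014 -0.    -1.   ]
world d [195.6 177.2  11.8] tool d [-161.1 -208.9  -14.6]
  rotvec tool [ 1.000e-03 -2.200e-02  3.129e+00] j6 ->~ -3.41
  rotvec tool [ 0.014  0.001 -0.012] j6 ->~ -0.27
```

Request:
{"method": "drive_tool", "body": {
  "moves": [
    [[0,-0.015,-0.02,-0.005,0.014,0.001,-0.012],[0,-0.025,-0.032,-0.003,0,0,0],[0,-0.025,-0.032,-0.003,0,0,0],[0,-0.025,-0.032,-0.003,0,0,0],[0,-0.025,-0.032,-0.003,0,0,0],[0,-0.02,-0.028,-0.001,0,0,0],[0,-0.012,-0.018,0,0,0,0],[0,0,-0.005,0,0,0,0],[0,0,0,0,0,0,0]]
  ]
}}

```text
clock: 38.9
position: [632.6, 174.1, 159.3]
ee_rot: [0.748, -0.664, -0.003, 0.005]
contact_force: [0.3, -0.2, -1.0]
gripper_width: 43.3
```

```bash
python3 - <<'E'
from h import *
go([643.2,180.7,110],.092)
E
```

```text
t 38.9 pos [632.6 174.1 159.3] F [ 0.3 -0.2 -1. ] w 43.3 j [ 0.51  0.5   0.   -0.   -1.09 -0.39]
toolx [ 0.118 -0.993  0.001] y [-0.993 -0.118  0.012] z [-0.011 -0.003 -1.   ]
world d [ 10.6   6.6 -49.3] tool d [ -5.4 -11.8  49.1]
  rotvec tool [ 2.000e-03  1.800e-02 -3.116e+00] j6 ->~ 2.72
  rotvec tool [ 0.012 -0.001  0.026] j6 ->~ -0.42
```

Request:
{"method": "drive_tool", "body": {
  "moves": [
    [[0,-0.0054,-0.0118,0.01,0.012,-0.001,0.026],[0,0,0,0,0,0,0],[0,0,0,0.02,0,0,0],[0,0,0,0.01,0,0,0],[0,0,0,0,0,0,0]]
  ]
}}

```text
clock: 39.4
position: [641.6, 178.4, 117.2]
ee_rot: [0.738, -0.674, -0.0, 0.001]
contact_force: [0.0, -0.3, -0.5]
gripper_width: 43.0
```

```bash
python3 - <<'E'
from h import *
go([643.2,180.7,95],.092)
E
```

```text
t 39.4 pos [641.6 178.4 117.2] F [ 0.  -0.3 -0.5] w 43.0 j [ 0.51  0.54 -0.03  0.   -1.   -0.42]
toolx [ 0.09  -0.996  0.001] y [-0.996 -0.09   0.002] z [-0.002 -0.001 -1.   ]
world d [  1.6   2.3 -22.2] tool d [-2.2 -1.8 22.2]
  rotvec tool [-2.00e-03 -3.00e-03  3.14e+00] j6 ->~ -3.56
  rotvec tool [ 0.002 -0.001 -0.002] j6 ->~ -0.42
```

Request:
{"method": "drive_tool", "body": {
  "moves": [
    [[0,-0.0022,-0.0018,0.008,0.002,-0.001,-0.002],[0,0,0,0,0,0,0],[0,0,0,0.008,0,0,0],[0,0,0,0,0,0,0]]
  ]
}}

```text
clock: 39.8
position: [643.8, 180.7, 102.0]
ee_rot: [0.739, -0.674, 0.001, -0.001]
contact_force: [-0.5, -0.6, -2.6]
gripper_width: 43.4
```

```bash
python3 - <<'E'
from h import *
go([643.2,180.7,95],.092)
p,d=grab('scene','10')
cv2.imwrite('pics/c10.png',cv2.resize(p[170:310,130:330,::-1],(800,560),interpolation=2))
E
```

```text
t 39.8 pos [643.8 180.7 102. ] F [-0.5 -0.6 -2.6] w 43.4 j [ 0.52  0.56 -0.04  0.   -0.96 -0.42]
toolx [ 0.093 -0.996 -0.001] y [-0.996 -0.093 -0.003] z [ 0.003  0.001 -1.   ]
world d [-0.6  0.  -7. ] tool d [-0.1  0.6  7. ]
  rotvec tool [-1.000e-03 -5.000e-03 -3.141e+00] j6 ->~ 2.72
  rotvec tool [-0.003  0.001  0.001] j6 ->~ -0.42
```

View pics/c10.png

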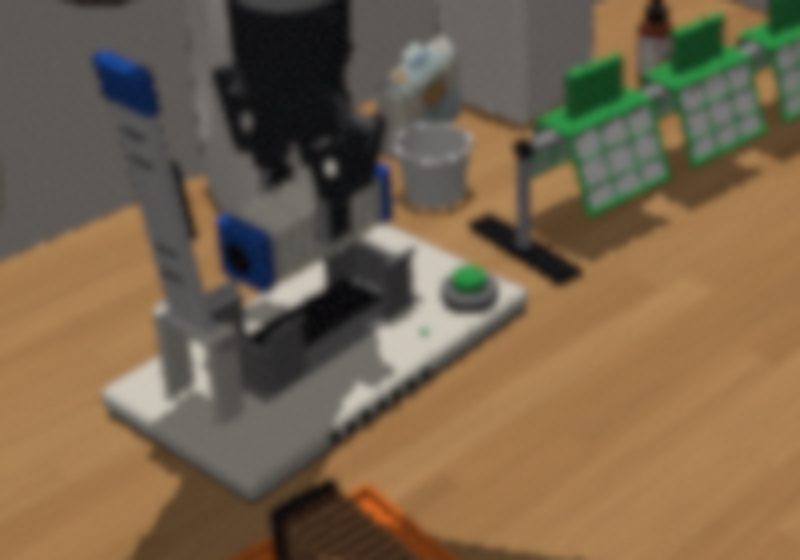

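The fresh cartridge hovers centred over the cradle. I lower it in small steps.

Request:
{"method": "drive_tool", "body": {
  "moves": [
    [[0,0,0.0006,0.005,-0.003,0.001,0.001],[0,0,0,0.005,0,0,0],[0,0,0,0.004,0,0,0],[0,0,0,0.004,0,0,0],[0,0,0,0,0,0,0]]
  ]
}}

```text
clock: 40.35
position: [644.4, 181.1, 84.2]
ee_rot: [0.739, -0.674, 0.001, -0.001]
contact_force: [-0.3, -0.5, -1.9]
gripper_width: 43.1
```

```bash
python3 - <<'E'
from h import *
go([643.2,180.7,70],.092)
E
```

```text
t 40.35 pos [644.4 181.1  84.2] F [-0.3 -0.5 -1.9] w 43.1 j [ 0.52  0.58 -0.06  0.   -0.93 -0.42]
toolx [ 0.092 -0.996 -0.   ] y [-0.996 -0.092 -0.003] z [ 0.003  0.    -1.   ]
world d [ -1.2  -0.4 -14.2] tool d [ 0.3  1.3 14.2]
  rotvec tool [-0.    -0.005 -3.141] j6 ->~ 2.72
  rotvec tool [-0.003  0.     0.   ] j6 ->~ -0.42
```

Request:
{"method": "drive_tool", "body": {
  "moves": [
    [[0,0,0.0013,0.003,-0.003,0,0],[0,0,0.0003,0.004,0,0,0],[0,0,0.0003,0.004,0,0,0],[0,0,0.0003,0.004,0,0,0],[0,0,0,0,0,0,0]]
  ]
}}

```text
clock: 40.85
position: [642.0, 180.9, 67.8]
ee_rot: [0.739, -0.674, -0.0, 0.0]
contact_force: [-0.0, -0.0, -1.4]
gripper_width: 42.8
```

```bash
python3 - <<'E'
from h import *
go([643.2,180.7,50],.092)
E
```

```text
t 40.85 pos [642.  180.9  67.8] F [-0.  -0.  -1.4] w 42.8 j [ 0.52  0.6  -0.07 -0.   -0.9  -0.42]
toolx [ 0.092 -0.996 -0.   ] y [-0.996 -0.092  0.   ] z [-0.  0. -1.]
world d [  1.2  -0.2 -17.8] tool d [ 0.3 -1.1 17.8]
  rotvec tool [-0.     0.    -3.141] j6 ->~ 2.72
  rotvec tool [0. 0. 0.] j6 ->~ -0.42
```

Request:
{"method": "drive_tool", "body": {
  "moves": [
    [[0,0,-0.001,0.003,0,0,0],[0,0,0,0.004,0,0,0],[0,0,0,0.004,0,0,0],[0,0,0,0.003,0,0,0],[0,0,0,0,0,0,0]]
  ]
}}

```text
clock: 41.35
position: [643.3, 181.0, 52.6]
ee_rot: [0.739, -0.674, 0.0, -0.0]
contact_force: [0.3, -0.2, -1.6]
gripper_width: 43.3
```

```bash
python3 - <<'E'
from h import *
go([643.2,180.7,47],.092)
E
```

```text
t 41.35 pos [643.3 181.   52.6] F [ 0.3 -0.2 -1.6] w 43.3 j [ 0.52  0.62 -0.08 -0.   -0.87 -0.42]
toolx [ 0.092 -0.996 -0.   ] y [-0.996 -0.092 -0.   ] z [ 0.  0. -1.]
world d [-0.1 -0.3 -5.6] tool d [0.3 0.1 5.6]
  rotvec tool [-0.    -0.    -3.141] j6 ->~ 2.72
  rotvec tool [-0.  0.  0.] j6 ->~ -0.42
```

Request:
{"method": "drive_tool", "body": {
  "moves": [
    [[0,0,0,0.002,0,0,0],[0,0,0,0.002,0,0,0],[0,0,0,0.0015,0,0,0],[0,0,0,0,0,0,0]]
  ]
}}

```text
clock: 41.75
position: [643.6, 181.1, 47.5]
ee_rot: [0.739, -0.674, 0.0, -0.0]
contact_force: [-1.4, -0.6, -0.6]
gripper_width: 43.0
```

Seated on the spring level. Release and rise.

Request:
{"method": "drive_tool", "body": {
  "moves": [
    [[0.8,0,0,0,0,0,0],[0.8,0,0,0,0,0,0],[0.8,0,0,0,0,0,0],[0.8,0,0,0,0,0,0],[0.8,0,0,-0.01,0,0,0],[0.8,0,0,-0.02,0,0,0],[0.8,0,0,-0.03,0,0,0],[0.8,0,0,-0.03,0,0,0],[0.5,0,0,-0.02,0,0,0],[0,0,0,0,0,0,0]]
  ]
}}

```text
clock: 42.75
position: [644.6, 181.1, 165.7]
ee_rot: [0.739, -0.673, 0.002, -0.002]
contact_force: [0.7, 0.1, 0.1]
gripper_width: 40.0
```

```bash
python3 - <<'E'
from h import *
st()
p,d=grab('scene','11')
cv2.imwrite('pics/c11.png',cv2.resize(p[170:310,130:330,::-1],(800,560),interpolation=2))
n='scene'; P=cloud(n,d); H=hsv(p); Z=P[...,2];X=P[...,0];Y=P[...,1]
B=(H[...,0]>105)&(H[...,0]<125)&(H[...,1]>150)
for c,s,m in comps(B&(X>500),10): print(c,s,P[m].mean(0).round(1),P[m].min(0).round(),P[m].max(0).round())
# clamp angle in unit frame from scene+top0 cloud
o=np.array([643.2,181.4]); th=.092; ux=np.array([np.cos(th),np.sin(th)]); uy=np.array([-np.sin(th),np.cos(th)])
for n,tag in(('scene','11'),('top','8')):
    p,d=load(n,tag); P=cloud(n,d); q=P[(P[...,0]>560)&(P[...,0]<700)&(P[...,1]>255)&(P[...,1]<340)&(P[...,2]>110)&(P[...,2]<290)]
    a=(q[:,:2]-o)@uy; b=(q[:,:2]-o)@ux
    for z0 in range(110,280,20):
        k=(q[:,2]>=z0)&(q[:,2]<z0+20)
        if k.sum()>3: print(n,z0,k.sum(),'y',np.percentile(a[k],[2,50,98]).round(1),'x',np.percentile(b[k],[2,98]).round(1))
    print(q[:,2].max())
E
```

```text
t 42.75 pos [644.6 181.1 165.7] F [0.7 0.1 0.1] w 40.0 j [ 0.52  0.5   0.03  0.   -1.09 -0.42]
toolx [ 0.093 -0.996 -0.   ] y [-0.996 -0.093 -0.005] z [ 0.005  0.    -1.   ]
[161. 190.] 131 [624.9 306.1 264.6] [607. 300. 250.] [649. 310. 275.]
[192. 248.] 86 [631.5 238.5  70.1] [613. 231.  53.] [654. 243.  79.]
scene 110 67 y [102.3 108.  110.7] x [-20.4  13.5]
scene 130 69 y [103.7 110.3 112.9] x [-20.1  13.9]
scene 150 88 y [ 99.3 112.1 114.6] x [-21.4  14.7]
scene 170 86 y [102.1 114.6 116.7] x [-19.5  14.7]
scene 190 91 y [104.  117.1 120.1] x [-19.5  15.1]
scene 210 78 y [114.5 119.7 121.9] x [-20.   15.1]
scene 230 81 y [115.5 122.2 126. ] x [-23.   15.5]
scene 250 114 y [117.4 126.4 128.8] x [-23.9  17. ]
scene 270 56 y [118.3 124.4 128.6] x [-22.8  18.1]
274.6540041711471
top 110 43 y [ 98.6 100.2 105.3] x [-17.8  15.9]
top 130 10 y [ 99.1 103.1 107.9] x [-18.1  14.1]
top 150 43 y [ 97.1  99.  109.9] x [-17.5  13.9]
top 170 38 y [ 98.9 100.9 111.3] x [-18.4  13.9]
top 190 77 y [100.9 105.3 112.9] x [-17.8  15.1]
top 210 50 y [103.8 112.  115.3] x [-17.6  15.7]
top 230 40 y [111.9 114.3 117. ] x [-18.8  17.9]
top 250 74 y [113.2 115.7 125.9] x [-21.9  19.5]
top 270 75 y [115.3 121.1 126.5] x [-20.   19.7]
279.56717270852096
```

View pics/c11.png

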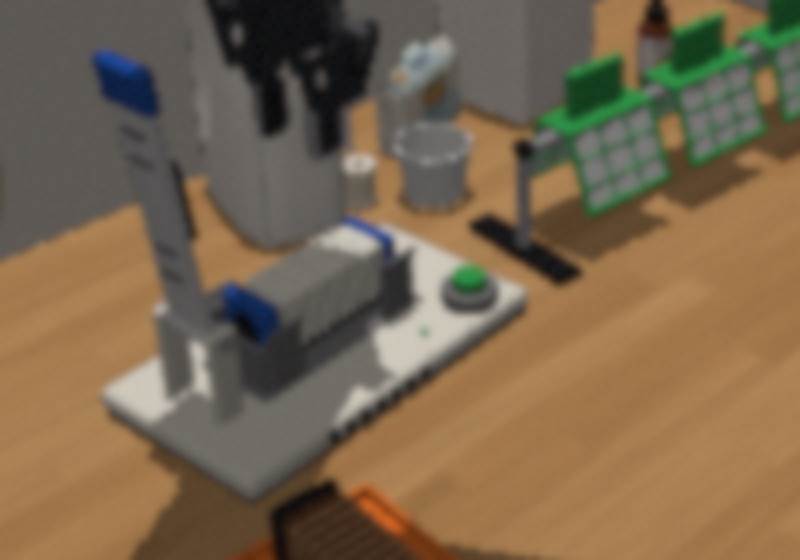

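The fresh cartridge lies level in the cradle, with its blue end at about (250,310) in the crop. The clamp leans open at about 1.70 rad. Next I close the fingers and go over behind the clamp.

```bash
cat >> h.py <<'E'
O=np.array([643.2,181.4]); TH=.092; UX=np.array([np.cos(TH),np.sin(TH),0]); UY=np.array([-np.sin(TH),np.cos(TH),0])
def uc(x,y,z):
    s,r=st(); p=s['position']-np.array([*O,0]); print('unit tcp',round(p@UX,1),round(p@UY,1),round(p[2],1))
    go(np.array([*O,0])+x*UX+y*UY+np.array([0,0,z]),TH)
E
python3 - <<'E'
from h import *
uc(0,165,320)
E
```

```text
t 42.8 pos [643.8 180.9 164. ] F [-0.  -0.4  1. ] w 32.9 j [ 0.52  0.51  0.03  0.   -1.09 -0.42]
toolx [ 0.093 -0.996  0.   ] y [-0.996 -0.093 -0.002] z [ 0.002 -0.    -1.   ]
unit tcp 0.6 -0.6 164.0
t 42.8 pos [643.8 180.9 164. ] F [-0.  -0.4  1. ] w 32.9 j [ 0.52  0.51  0.03  0.   -1.09 -0.42]
toolx [ 0.093 -0.996  0.   ] y [-0.996 -0.093 -0.002] z [ 0.002 -0.    -1.   ]
world d [-15.8 164.8 156. ] tool d [-1.655e+02  1.000e-01 -1.560e+02]
  rotvec tool [ 1.000e-03 -4.000e-03 -3.141e+00] j6 ->~ 2.72
  rotvec tool [-0.002 -0.     0.001] j6 ->~ -0.42
```

Request:
{"method": "drive_tool", "body": {
  "moves": [
    [[0,0,0,-0.025,0,0,0],[0,0,0,-0.03,0,0,0],[0,0,0,-0.03,0,0,0],[0,0,0,-0.03,0,0,0],[0,0,0,-0.025,0,0,0],[0,0,0,-0.01,0,0,0],[0,0,0,0,0,0,0]]
  ]
}}

```text
clock: 43.5
position: [639.9, 179.8, 308.5]
ee_rot: [0.739, -0.674, -0.004, 0.008]
contact_force: [0.1, -0.0, 0.1]
gripper_width: -0.1
```

```bash
python3 - <<'E'
from h import *
uc(0,165,320)
E
```

```text
t 43.5 pos [639.9 179.8 308.5] F [ 0.1 -0.   0.1] w -0.1 j [ 0.52  0.43  0.27 -0.   -1.43 -0.42]
toolx [ 0.091 -0.996  0.005] y [-0.996 -0.091  0.017] z [-0.017 -0.006 -1.   ]
unit tcp -3.4 -1.3 308.5
t 43.5 pos [639.9 179.8 308.5] F [ 0.1 -0.   0.1] w -0.1 j [ 0.52  0.43  0.27 -0.   -1.43 -0.42]
toolx [ 0.091 -0.996  0.005] y [-0.996 -0.091  0.017] z [-0.017 -0.006 -1.   ]
world d [-11.9 165.9  11.5] tool d [-166.2   -3.1  -12.4]
  rotvec tool [-0.007 -0.027  3.141] j6 ->~ -3.56
  rotvec tool [ 0.017 -0.005 -0.001] j6 ->~ -0.42
```

Request:
{"method": "drive_tool", "body": {
  "moves": [
    [[0,-0.01,-0.003,-0.016,0.017,-0.005,0],[0,-0.025,0,-0.004,0,0,0],[0,-0.03,0,-0.003,0,0,0],[0,-0.03,0,-0.003,0,0,0],[0,-0.03,0,-0.002,0,0,0],[0,-0.03,0,-0.002,0,0,0],[0,-0.012,0,0,0,0,0],[0,0,0,0,0,0,0]]
  ]
}}

```text
clock: 44.3
position: [623.4, 350.1, 317.4]
ee_rot: [0.737, -0.675, -0.006, 0.015]
contact_force: [0.0, -0.8, -0.7]
gripper_width: 0.3
```

```bash
python3 - <<'E'
from h import *
uc(0,165,255)
E
```

```text
t 44.3 pos [623.4 350.1 317.4] F [ 0.  -0.8 -0.7] w 0.3 j [ 0.73  0.53  0.46 -0.01 -1.53 -0.64]
toolx [ 0.088 -0.996  0.011] y [-0.996 -0.087  0.031] z [-0.03  -0.014 -0.999]
unit tcp -4.2 169.8 317.4
t 44.3 pos [623.4 350.1 317.4] F [ 0.  -0.8 -0.7] w 0.3 j [ 0.73  0.53  0.46 -0.01 -1.53 -0.64]
toolx [ 0.088 -0.996  0.011] y [-0.996 -0.087  0.031] z [-0.03  -0.014 -0.999]
world d [  4.6  -4.4 -62.4] tool d [ 4.1 -6.1 62.3]
  rotvec tool [-0.017 -0.048  3.137] j6 ->~ -3.78
  rotvec tool [ 0.031 -0.011 -0.005] j6 ->~ -0.64
```

Request:
{"method": "drive_tool", "body": {
  "moves": [
    [[0,0.004,-0.006,0.01,0.031,-0.011,-0.005],[0,0,0,0,0,0,0],[0,0,0,0.02,0,0,0],[0,0,0,0.02,0,0,0],[0,0,0,0.01,0,0,0],[0,0,0,0,0,0,0]]
  ]
}}

```text
clock: 44.9
position: [629.4, 340.4, 252.5]
ee_rot: [0.737, -0.676, -0.0, 0.004]
contact_force: [-1.1, -0.1, 0.5]
gripper_width: 0.1
```

```bash
python3 - <<'E'
from h import *
uc(0,115,258)
p,d=grab('scene','12')
cv2.imwrite('pics/c12.png',cv2.resize(p[110:310,90:340,::-1],(750,600),interpolation=2))
E
```

```text
t 44.9 pos [629.4 340.4 252.5] F [-1.1 -0.1  0.5] w 0.1 j [ 0.72  0.54  0.31  0.   -1.35 -0.63]
toolx [ 0.087 -0.996  0.005] y [-0.996 -0.087  0.006] z [-0.006 -0.005 -1.   ]
unit tcp 0.9 159.6 252.5
t 44.9 pos [629.4 340.4 252.5] F [-1.1 -0.1  0.5] w 0.1 j [ 0.72  0.54  0.31  0.   -1.35 -0.63]
toolx [ 0.087 -0.996  0.005] y [-0.996 -0.087  0.006] z [-0.006 -0.005 -1.   ]
world d [  3.2 -44.5   5.5] tool d [44.6  0.7 -5.3]
  rotvec tool [-0.007 -0.01   3.137] j6 ->~ -3.77
  rotvec tool [ 0.006 -0.005 -0.005] j6 ->~ -0.63
```

View pics/c12.png

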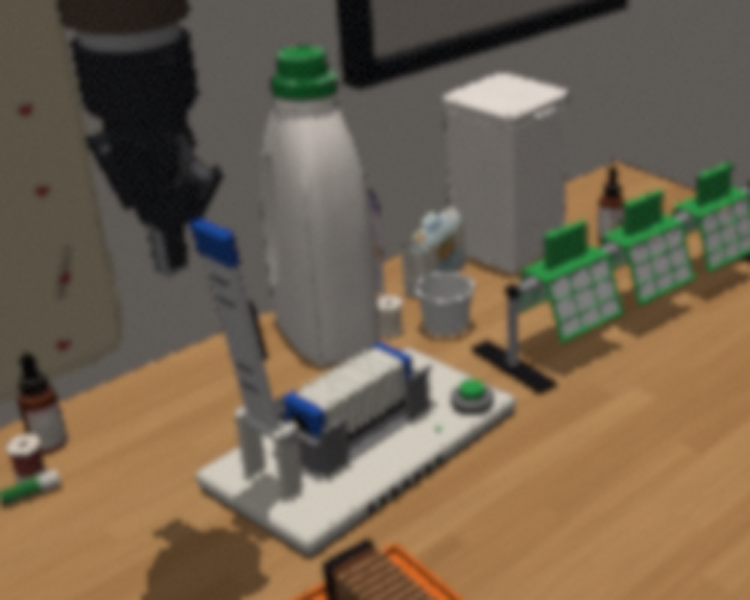

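The fingertip is behind the blue end (at about (175,265) vs. blue (215,240)). I start pushing.

Request:
{"method": "drive_tool", "body": {
  "moves": [
    [[0,0.01,0.001,-0.001,0.006,-0.005,-0.005],[0,0.012,0,0,0,0,0],[0,0.012,0,0,0,0,0],[0,0.012,0,0,0,0,0]]
  ]
}}

```text
clock: 45.35
position: [633.8, 295.0, 258.5]
ee_rot: [0.74, -0.673, -0.0, -0.006]
contact_force: [-0.3, 4.0, -1.8]
gripper_width: 0.0
```

```bash
python3 - <<'E'
from h import *
uc(0,82,256)
E
```

```text
t 45.35 pos [633.8 295.  258.5] F [-0.3  4.  -1.8] w 0.0 j [ 0.67  0.49  0.25 -0.   -1.32 -0.57]
toolx [ 0.095 -0.995 -0.009] y [-0.995 -0.095 -0.008] z [ 0.007  0.009 -1.   ]
unit tcp 1.0 114.0 258.5
t 45.35 pos [633.8 295.  258.5] F [-0.3  4.  -1.8] w 0.0 j [ 0.67  0.49  0.25 -0.   -1.32 -0.57]
toolx [ 0.095 -0.995 -0.009] y [-0.995 -0.095 -0.008] z [ 0.007  0.009 -1.   ]
world d [  1.9 -31.9  -2.5] tool d [32.   1.2  2.3]
  rotvec tool [-0.013 -0.013 -3.138] j6 ->~ 2.57
  rotvec tool [-0.008  0.009  0.003] j6 ->~ -0.57
```

Request:
{"method": "drive_tool", "body": {
  "moves": [
    [[0,0.012,0.001,0,-0.008,0.009,0.003],[0,0.013,0,0.001,0,0,0],[0,0.013,0,0.001,0,0,0],[0,0.013,0,0.002,0,0,0],[0,0.013,0,0.003,0,0,0]]
  ]
}}

```text
clock: 45.85
position: [639.4, 228.1, 250.5]
ee_rot: [0.739, -0.674, -0.001, -0.002]
contact_force: [-0.5, 5.4, -1.6]
gripper_width: -0.0
```

```bash
python3 - <<'E'
from h import *
uc(0,1,225)
E
```

```text
t 45.85 pos [639.4 228.1 250.5] F [-0.5  5.4 -1.6] w -0.0 j [ 0.58  0.47  0.19 -0.   -1.29 -0.49]
toolx [ 0.092 -0.996 -0.004] y [-0.996 -0.092 -0.002] z [ 0.002  0.004 -1.   ]
unit tcp 0.5 46.8 250.5
t 45.85 pos [639.4 228.1 250.5] F [-0.5  5.4 -1.6] w -0.0 j [ 0.58  0.47  0.19 -0.   -1.29 -0.49]
toolx [ 0.092 -0.996 -0.004] y [-0.996 -0.092 -0.002] z [ 0.002  0.004 -1.   ]
world d [  3.7 -45.7 -25.5] tool d [45.9  0.5 25.3]
  rotvec tool [-7.000e-03 -3.000e-03 -3.141e+00] j6 ->~ 2.66
  rotvec tool [-0.002  0.004  0.   ] j6 ->~ -0.49
```

Tracking well; I continue along the arc.

Request:
{"method": "drive_tool", "body": {
  "moves": [
    [[0,0.011,0,0.004,-0.002,0.004,0],[0,0.012,0,0.006,0,0,0],[0,0.012,0,0.007,0,0,0],[0,0.012,0,0.008,0,0,0]]
  ]
}}

```text
clock: 46.25
position: [644.2, 177.0, 225.0]
ee_rot: [0.739, -0.674, 0.0, -0.0]
contact_force: [-0.7, 4.4, -0.4]
gripper_width: 0.1
```

```bash
python3 - <<'E'
from h import *
uc(0,-37,187)
E
```

```text
t 46.25 pos [644.2 177.  225. ] F [-0.7  4.4 -0.4] w 0.1 j [ 0.51  0.46  0.11  0.   -1.22 -0.42]
toolx [ 0.092 -0.996  0.   ] y [-0.996 -0.092 -0.001] z [ 0.001 -0.    -1.   ]
unit tcp 0.6 -4.5 225.0
t 46.25 pos [644.2 177.  225. ] F [-0.7  4.4 -0.4] w 0.1 j [ 0.51  0.46  0.11  0.   -1.22 -0.42]
toolx [ 0.092 -0.996  0.   ] y [-0.996 -0.092 -0.001] z [ 0.001 -0.    -1.   ]
world d [  2.4 -32.4 -38. ] tool d [32.5  0.6 38. ]
  rotvec tool [ 0.000e+00 -2.000e-03 -3.141e+00] j6 ->~ 2.72
  rotvec tool [-0.001 -0.     0.   ] j6 ->~ -0.42
```

Request:
{"method": "drive_tool", "body": {
  "moves": [
    [[0,0.008,0,0.009,0,0,0],[0,0.009,0,0.011,0,0,0],[0,0.008,0,0.011,0,0,0],[0,0.007,0,0.012,0,0,0]]
  ]
}}

```text
clock: 46.65
position: [648.0, 137.7, 182.9]
ee_rot: [0.739, -0.674, 0.003, 0.001]
contact_force: [-1.4, 0.5, 3.9]
gripper_width: -0.2
```

```bash
python3 - <<'E'
from h import *
uc(0,-62,139)
p,d=grab('scene','13')
cv2.imwrite('pics/c13.png',cv2.resize(p[110:310,90:340,::-1],(750,600),interpolation=2))
E
```

```text
t 46.65 pos [648.  137.7 182.9] F [-1.4  0.5  3.9] w -0.2 j [ 0.46  0.48  0.03  0.01 -1.12 -0.37]
toolx [ 0.091 -0.996  0.006] y [-0.996 -0.091 -0.003] z [ 0.003 -0.006 -1.   ]
unit tcp 0.8 -44.0 182.9
t 46.65 pos [648.  137.7 182.9] F [-1.4  0.5  3.9] w -0.2 j [ 0.46  0.48  0.03  0.01 -1.12 -0.37]
toolx [ 0.091 -0.996  0.006] y [-0.996 -0.091 -0.003] z [ 0.003 -0.006 -1.   ]
world d [  0.9 -18.  -43.9] tool d [17.7  0.9 44. ]
  rotvec tool [-0.01   0.005  3.141] j6 ->~ -3.51
  rotvec tool [-0.003 -0.006 -0.   ] j6 ->~ -0.37
```

View pics/c13.png

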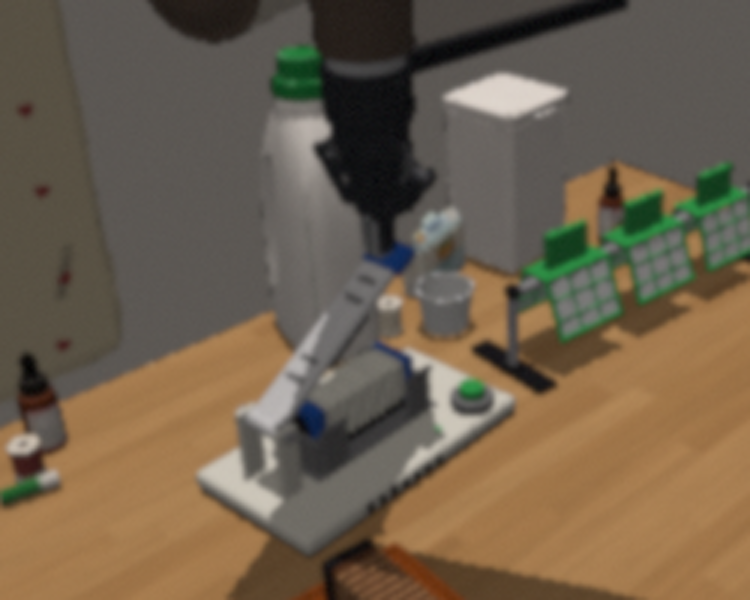

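The clamp is about half shut, with the fingertip on the blue end at about (390,250) in the crop. I continue downward.

Request:
{"method": "drive_tool", "body": {
  "moves": [
    [[0,0.005,0,0.011,0,0,0],[0,0.004,0,0.012,0,0,0],[0,0.004,0,0.012,0,0,0],[0,0.003,0,0.012,0,0,0]]
  ]
}}

```text
clock: 47.1
position: [650.5, 117.1, 132.6]
ee_rot: [0.738, -0.674, 0.005, 0.002]
contact_force: [-0.1, -2.2, 4.1]
gripper_width: 0.2
```

```bash
python3 - <<'E'
from h import *
uc(0,-72,100)
E
```

```text
t 47.1 pos [650.5 117.1 132.6] F [-0.1 -2.2  4.1] w 0.2 j [ 0.43  0.52 -0.03  0.01 -1.02 -0.34]
toolx [ 0.091 -0.996  0.01 ] y [-0.996 -0.091 -0.003] z [ 0.004 -0.01  -1.   ]
unit tcp 1.3 -64.7 132.6
t 47.1 pos [650.5 117.1 132.6] F [-0.1 -2.2  4.1] w 0.2 j [ 0.43  0.52 -0.03  0.01 -1.02 -0.34]
toolx [ 0.091 -0.996  0.01 ] y [-0.996 -0.091 -0.003] z [ 0.004 -0.01  -1.   ]
world d [ -0.7  -7.4 -32.6] tool d [ 6.9  1.4 32.7]
  rotvec tool [-0.016  0.005  3.14 ] j6 ->~ -3.48
  rotvec tool [-0.003 -0.01  -0.001] j6 ->~ -0.34
```

Request:
{"method": "drive_tool", "body": {
  "moves": [
    [[0,0.003,0,0.01,0,-0.006,0],[0,0.003,0,0.01,0,0,0],[0,0.002,0,0.007,0,0,0]]
  ]
}}

```text
clock: 47.4
position: [651.2, 110.0, 101.7]
ee_rot: [0.738, -0.674, 0.001, -0.001]
contact_force: [-1.7, 3.0, 3.8]
gripper_width: -0.0
```

```bash
python3 - <<'E'
from h import *
uc(0,-75,86)
E
```

```text
t 47.4 pos [651.2 110.  101.7] F [-1.7  3.   3.8] w -0.0 j [ 0.41  0.55 -0.06  0.   -0.95 -0.32]
toolx [ 0.09  -0.996  0.001] y [-0.996 -0.09  -0.003] z [ 0.003 -0.001 -1.   ]
unit tcp 1.4 -71.8 101.7
t 47.4 pos [651.2 110.  101.7] F [-1.7  3.   3.8] w -0.0 j [ 0.41  0.55 -0.06  0.   -0.95 -0.32]
toolx [ 0.09  -0.996  0.001] y [-0.996 -0.09  -0.003] z [ 0.003 -0.001 -1.   ]
world d [ -1.1  -3.3 -15.7] tool d [ 3.2  1.4 15.7]
  rotvec tool [-2.00e-03  4.00e-03  3.14e+00] j6 ->~ -3.46
  rotvec tool [-0.003 -0.001 -0.002] j6 ->~ -0.32
```

Request:
{"method": "drive_tool", "body": {
  "moves": [
    [[0,0.003,0.001,0.005,0,0,0],[0,0.001,0,0.005,0,0,0],[0,0,0,0.004,0,0,0],[0,0,0,0.003,0,0,0]]
  ]
}}

```text
clock: 47.8
position: [651.4, 107.1, 86.7]
ee_rot: [0.739, -0.673, 0.002, -0.001]
contact_force: [-8.7, 4.4, 25.6]
gripper_width: 0.2
```

Request:
{"method": "drive_tool", "body": {
  "moves": [
    [[0,0,0,0.002,0,0,0],[0,0,0,0.002,0,0,0]]
  ]
}}

```text
clock: 48.0
position: [651.3, 107.2, 87.0]
ee_rot: [0.74, -0.673, 0.003, -0.002]
contact_force: [-2.9, 1.2, 10.3]
gripper_width: 0.2
```

Request:
{"method": "drive_tool", "body": {
  "moves": [
    [[0,0,0.001,0.005,0,0,0],[0,0,0,0.005,0,0,0],[0,0,0,0.004,0,0,0]]
  ]
}}

```text
clock: 48.3
position: [651.4, 107.2, 86.9]
ee_rot: [0.742, -0.671, 0.006, -0.003]
contact_force: [-7.2, 1.8, 16.6]
gripper_width: -0.3
```

Request:
{"method": "drive_tool", "body": {
  "moves": [
    [[0,0,0,-0.02,0,0,0],[0,0,0,-0.03,0,0,0],[0,0,0,-0.02,0,0,0],[0,0,0,0,0,0,0]]
  ]
}}

```text
clock: 48.7
position: [647.2, 104.8, 156.3]
ee_rot: [0.741, -0.671, 0.005, 0.002]
contact_force: [0.5, -0.4, -0.1]
gripper_width: -0.2
```

```bash
python3 - <<'E'
from h import *
uc(-55,-95,100)
p,d=grab('scene','14')
cv2.imwrite('pics/c14.png',cv2.resize(p[170:310,130:330,::-1],(800,560),interpolation=2))
n='scene';P=cloud(n,d); H=hsv(p)
q=P.reshape(-1,3); w=(q[:,:2]-O); a=w@UY[:2]; b=w@UX[:2]
k0=(abs(b)<16)&(q[:,2]>60)&(q[:,2]<110)
for y0 in range(-100,100,20):
    k=k0&(a>=y0)&(a<y0+20)
    if k.sum()>4: print(y0,k.sum(),np.percentile(q[k,2],[10,50,90]).round(1))
E
```

```text
t 48.7 pos [647.2 104.8 156.3] F [ 0.5 -0.4 -0.1] w -0.2 j [ 0.41  0.49 -0.02  0.01 -1.06 -0.32]
toolx [ 0.099 -0.995  0.009] y [-0.995 -0.099 -0.004] z [ 0.005 -0.008 -1.   ]
unit tcp -3.1 -76.6 156.3
t 48.7 pos [647.2 104.8 156.3] F [ 0.5 -0.4 -0.1] w -0.2 j [ 0.41  0.49 -0.02  0.01 -1.06 -0.32]
toolx [ 0.099 -0.995  0.009] y [-0.995 -0.099 -0.004] z [ 0.005 -0.008 -1.   ]
world d [-50.  -23.1 -56.3] tool d [17.5 52.3 56.3]
  rotvec tool [ 0.014 -0.006 -3.134] j6 ->~ 2.82
  rotvec tool [-0.004 -0.009  0.007] j6 ->~ -0.32
-100 33 [85.  86.  87.2]
-80 47 [83.1 85.3 87.4]
-60 58 [67.7 84.4 86. ]
-40 53 [66.8 84.2 85.9]
-20 53 [71.6 84.  85.7]
0 58 [68.4 84.  85.6]
20 61 [68.3 84.4 85.6]
40 73 [68.  84.1 85.7]
60 60 [81.1 84.1 85.5]
80 54 [83.  84.6 86.7]
```

View pics/c14.png

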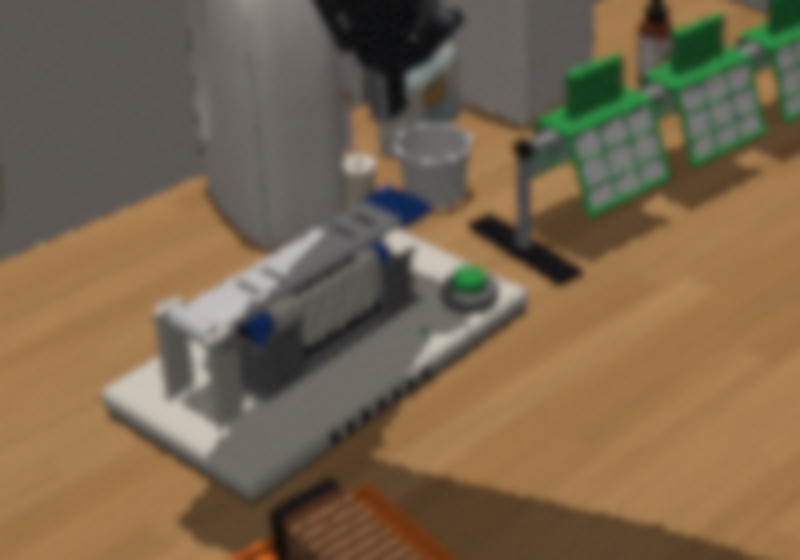

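The clamp is level: its top reads 84 mm along its whole length (blue end 86), matching fully shut. The cartridge top is at about 68–70 mm, so it's home. Now the button, at about (470,280) in the crop.

Request:
{"method": "drive_tool", "body": {
  "moves": [
    [[0,0.009,0.025,0.005,-0.004,-0.009,0.007],[0,0.009,0.027,0.01,0,0,0],[0,0,0,0.01,0,0,0],[0,0,0,0,0,0,0]]
  ]
}}

```text
clock: 49.15
position: [589.9, 78.7, 120.8]
ee_rot: [0.738, -0.675, -0.005, 0.007]
contact_force: [-0.0, 0.3, 0.3]
gripper_width: 0.0
```

```bash
python3 - <<'E'
from h import *
uc(-56.5,-94.8,60)
E
```

```text
t 49.15 pos [589.9  78.7 120.8] F [-0.   0.3  0.3] w 0.0 j [ 0.4   0.44 -0.2  -0.   -0.95 -0.31]
toolx [ 0.089 -0.996  0.003] y [-0.996 -0.089  0.017] z [-0.017 -0.004 -1.   ]
unit tcp -62.5 -97.4 120.8
t 49.15 pos [589.9  78.7 120.8] F [-0.   0.3  0.3] w 0.0 j [ 0.4   0.44 -0.2  -0.   -0.95 -0.31]
toolx [ 0.089 -0.996  0.003] y [-0.996 -0.089  0.017] z [-0.017 -0.004 -1.   ]
world d [  5.7   3.1 -60.8] tool d [-2.7 -7.  60.7]
  rotvec tool [-0.004 -0.027  3.139] j6 ->~ -3.45
  rotvec tool [ 0.017 -0.002 -0.003] j6 ->~ -0.31
```

Request:
{"method": "drive_tool", "body": {
  "moves": [
    [[0,-0.0027,-0.006,0.01,0.017,-0.002,-0.003],[0,0,0,0,0,0,0],[0,0,0,0.02,0,0,0],[0,0,0,0.015,0,0,0],[0,0,0,0,0,0,0]]
  ]
}}

```text
clock: 49.65
position: [597.2, 81.9, 72.3]
ee_rot: [0.739, -0.674, -0.0, 0.002]
contact_force: [-0.5, 1.2, 1.2]
gripper_width: -0.0
```

```bash
python3 - <<'E'
from h import *
uc(-56.5,-94.8,45)
p,d=grab('scene','15')
cv2.imwrite('pics/c15.png',cv2.resize(p[170:310,130:330,::-1],(800,560),interpolation=2))
E
```

```text
t 49.65 pos [597.2  81.9  72.3] F [-0.5  1.2  1.2] w -0.0 j [ 0.41  0.5  -0.24  0.   -0.83 -0.31]
toolx [ 0.092 -0.996  0.003] y [-0.996 -0.092  0.003] z [-0.003 -0.003 -1.   ]
unit tcp -55.0 -94.9 72.3
t 49.65 pos [597.2  81.9  72.3] F [-0.5  1.2  1.2] w -0.0 j [ 0.41  0.5  -0.24  0.   -0.83 -0.31]
toolx [ 0.092 -0.996  0.003] y [-0.996 -0.092  0.003] z [-0.003 -0.003 -1.   ]
world d [ -1.5  -0.1 -27.3] tool d [-0.1  1.4 27.3]
  rotvec tool [ 0.004  0.005 -3.141] j6 ->~ 2.83
  rotvec tool [ 0.003 -0.003  0.001] j6 ->~ -0.31
```

View pics/c15.png

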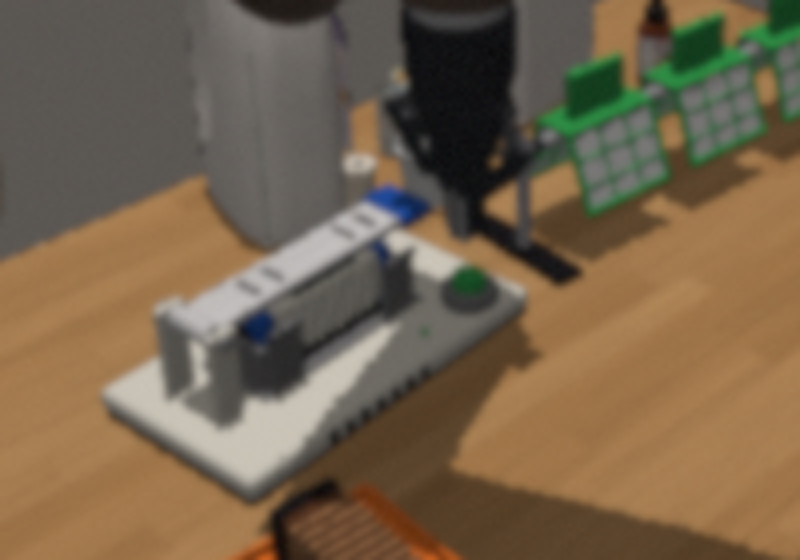

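The fingertip is over the button, but the gripper's knuckles spread toward the clamp. I turn the jaw axis 90° for clearance before pressing.

Request:
{"method": "drive_tool", "body": {
  "moves": [
    [[0,0,0,-0.005,0,0,0.14],[0,0,0,0,0,0,0.148],[0,0,0,0,0,0,0.148],[0,0,0,0,0,0,0.148],[0,0,0,0,0,0,0.148],[0,0,0,0,0,0,0.148],[0,0,0,0,0,0,0.148],[0,0,0,0,0,0,0.148],[0,0,0,0,0,0,0.148],[0,0,0,0,0,0,0.148],[0,0,0,0,0,0,0.1],[0,0,0,0,0,0,0]]
  ]
}}

```text
clock: 50.9
position: [608.3, 84.9, 93.2]
ee_rot: [-0.032, 0.999, 0.0, 0.009]
contact_force: [0.4, -0.5, 0.5]
gripper_width: 0.3
```

```bash
python3 - <<'E'
from h import *
go([595.6,82,50],TH+np.pi/2)
E
```

```text
t 50.9 pos [608.3  84.9  93.2] F [ 0.4 -0.5  0.5] w 0.3 j [ 0.41  0.48 -0.21  0.01 -0.86 -1.92]
toolx [-0.998 -0.063 -0.018] y [-0.063  0.998 -0.   ] z [ 0.018  0.001 -1.   ]
world d [-12.7  -2.9 -43.2] tool d [13.6 -2.1 43. ]
  rotvec tool [-0.001  0.018 -0.029] j6 ->~ -1.89
  rotvec tool [2.800e-02 1.000e-03 3.113e+00] j6 ->~ -5.03
```

Request:
{"method": "drive_tool", "body": {
  "moves": [
    [[0,0.0136,-0.0021,0.01,-0.001,0.018,-0.029],[0,0,0,0,0,0,0],[0,0,0,0.015,0,0,0],[0,0,0,0.01,0,0,0],[0,0,0,0,0,0,0]]
  ]
}}

```text
clock: 51.4
position: [599.4, 83.1, 62.0]
ee_rot: [-0.051, 0.999, 0.001, 0.005]
contact_force: [-0.3, 0.5, 0.3]
gripper_width: 0.2
```

```bash
python3 - <<'E'
from h import *
go([595.6,82,45],TH+np.pi/2)
p,d=grab('scene','16')
cv2.imwrite('pics/c16.png',cv2.resize(p[170:310,130:330,::-1],(800,560),interpolation=2))
E
```

```text
t 51.4 pos [599.4  83.1  62. ] F [-0.3  0.5  0.3] w 0.2 j [ 0.41  0.51 -0.26  0.   -0.79 -1.88]
toolx [-0.995 -0.102 -0.01 ] y [-0.102  0.995  0.001] z [ 0.009  0.002 -1.   ]
world d [ -3.8  -1.1 -17. ] tool d [ 4.1 -0.8 16.9]
  rotvec tool [0.001 0.01  0.01 ] j6 ->~ -1.89
  rotvec tool [-1.500e-02  2.000e-03 -3.132e+00] j6 ->~ 1.26
```

View pics/c16.png

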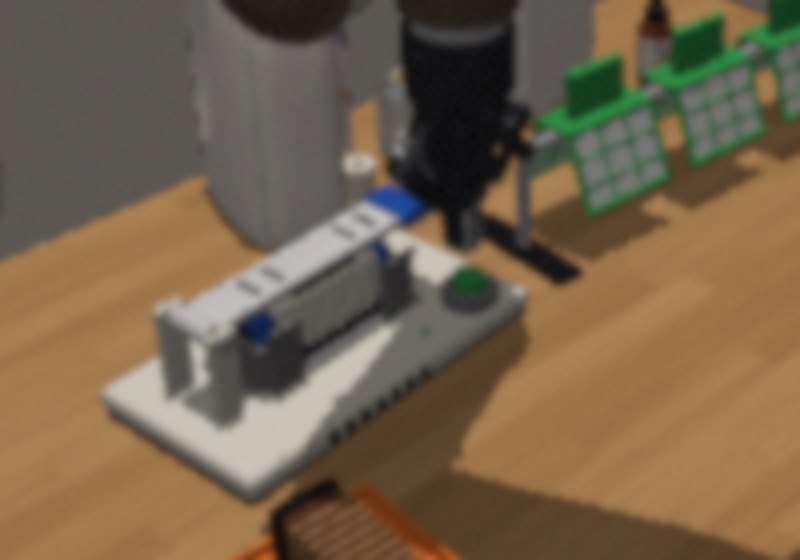

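The fingertip is just above the button at about (465,245) in the crop, clear of the clamp. I press.

Request:
{"method": "drive_tool", "body": {
  "moves": [
    [[0,0.004,-0.001,0.006,0.001,0.01,0.01],[0,0,0,0.006,0,0,0],[0,0,0,0.005,0,0,0]]
  ]
}}

```text
clock: 51.75
position: [597.5, 82.3, 46.6]
ee_rot: [-0.046, 0.999, 0.001, 0.002]
contact_force: [0.3, 0.1, 0.1]
gripper_width: -0.0
```

Request:
{"method": "drive_tool", "body": {
  "moves": [
    [[0,0.001,0,0.003,0,0,0],[0,0,0,0.003,0,0,0],[0,0,0,0.003,0,0,0],[0,0,0,0.003,0,0,0]]
  ]
}}

```text
clock: 52.15
position: [596.4, 82.1, 35.8]
ee_rot: [-0.047, 0.999, -0.0, 0.002]
contact_force: [-8.5, 1.1, 24.2]
gripper_width: -0.2
```

Request:
{"method": "drive_tool", "body": {
  "moves": [
    [[0,0,0,0.003,0,0,0],[0,0,0,0.003,0,0,0]]
  ]
}}

```text
clock: 52.35
position: [596.4, 82.1, 35.9]
ee_rot: [-0.048, 0.999, -0.001, 0.002]
contact_force: [-7.6, -0.1, 17.9]
gripper_width: -0.0
```

Request:
{"method": "drive_tool", "body": {
  "moves": [
    [[0,0,0,-0.01,0,0,0],[0,0,0,-0.03,0,0,0],[0,0,0,-0.03,0,0,0],[0,0,0,-0.03,0,0,0],[0,0,0,-0.03,0,0,0],[0,0.03,0,-0.02,0,0,0],[0,0.04,0,0,0,0,0],[0,0.04,0,0,0,0,0],[0,0.04,0,0,0,0,0],[0,0.02,0,0,0,0,0],[0,0,0,0,0,0,0],[0,0,0,0,0,0,0]]
  ]
}}

```text
clock: 53.55
position: [422.9, 65.7, 191.7]
ee_rot: [-0.048, 0.999, 0.001, 0.006]
contact_force: [1.2, -0.6, 1.4]
gripper_width: 0.1
```

```bash
python3 - <<'E'
from h import *
st()
for n in('scene','top'):
    p,d=grab(n,'17'); P=cloud(n,d); H=hsv(p); Z=P[...,2];X=P[...,0];Y=P[...,1]
    G=(H[...,0]>45)&(H[...,0]<85)&(H[...,1]>80)&(X>560)&(X<660)&(Y<0)
    for c,s,m in comps(G&(Z>115)&(Z<150),15): print(n,'fin',c,s,rect(P[m][:,:2]),'zmax',Z[m].max().round(1))
    for c,s,m in comps(G&(Z<100)&(Z>10),15): print(n,'leaf',c,s,P[m].mean(0).round(1),'zmin',Z[m].min().round(1))
    q=P.reshape(-1,3); w=(q[:,:2]-O); a=w@UY[:2]; b=w@UX[:2]
    for y0 in(-95,-50,0,50,80):
        k=(abs(b)<15)&(q[:,2]>72)&(q[:,2]<110)&(a>=y0)&(a<y0+15); print(' clamp z at',y0,np.median(q[k,2]).round(1),k.sum())
    sp=(X>360)&(X<520)&(Y>240)&(Y<380)&(Z>36)&(Z<65)
    for c,s,m in comps(sp): print(n,'spent',c,s,rc(n,m,48),np.percentile(Z[m],[5,50,95]).round(1))
    bt=(H[...,0]>45)&(H[...,0]<85)&(H[...,1]>80)&(X>560)&(Y>50)&(Z>25)&(Z<60)
    for c,s,m in comps(bt,20): print('button',P[m].mean(0).round(1))
E
```

```text
t 53.55 pos [422.9  65.7 191.7] F [ 1.2 -0.6  1.4] w 0.1 j [ 0.54  0.08 -0.52  0.   -0.97 -2.02]
toolx [-0.995 -0.095 -0.013] y [-0.095  0.995  0.002] z [ 0.012  0.003 -1.   ]
scene fin [327. 169.] 75 (array([ 604.5, -305. ]), array([12.2, 52.1]), 1.498) zmax 139.5
scene fin [277. 190.] 87 (array([626. , -74.5]), array([12.8, 43.7]), 1.564) zmax 138.8
scene leaf [327. 179.] 76 [ 601.1 -300.9   94.6] zmin 46.8
scene leaf [333. 196.] 36 [ 571.1 -299.6   41.5] zmin 34.8
scene leaf [272. 201.] 68 [623.9 -52.4  95.2] zmin 41.5
scene leaf [313. 205.] 29 [ 576.1 -198.2   42. ] zmin 39.5
scene leaf [285. 219.] 47 [585.3 -69.2  43.3] zmin 38.1
 clamp z at -95 86.4 31
 clamp z at -50 84.3 34
 clamp z at 0 84.4 36
 clamp z at 50 84.6 41
 clamp z at 80 84.2 36
scene spent [221. 309.] 866 (array([431.3, 316.1]), array([ 48.5, 127.7]), -0.081) [38.6 45.6 48.1]
button [590.8  85.1  40.1]
top fin [304. 195.] 101 (array([627.6, -81.8]), array([11.3, 53.6]), 1.493) zmax 142.6
top fin [347. 198.] 103 (array([ 618.2, -196.1]), array([11.1, 55.7]), 1.48) zmax 142.8
top fin [390. 201.] 98 (array([ 607.6, -308.9]), array([ 9.6, 55.2]), 1.501) zmax 146.0
top leaf [305. 199.] 338 [622.1 -84.3  78.6] zmin 37.2
top leaf [345. 200.] 410 [ 618.8 -195.2   76.3] zmin 32.7
top leaf [387. 203.] 449 [ 609.4 -309.4   77.5] zmin 10.2
top leaf [346. 204.] 29 [ 605.9 -195.9   97.6] zmin 90.2
 clamp z at -95 86.0 56
 clamp z at -50 83.8 60
 clamp z at 0 84.0 61
 clamp z at 50 83.6 55
 clamp z at 80 83.4 57
top spent [164. 267.] 634 (array([438.9, 309.1]), array([ 44.7, 119.8]), -0.076) [39.8 45.7 50.7]
button [595.   81.3  39.8]
```

View pics/top17.png

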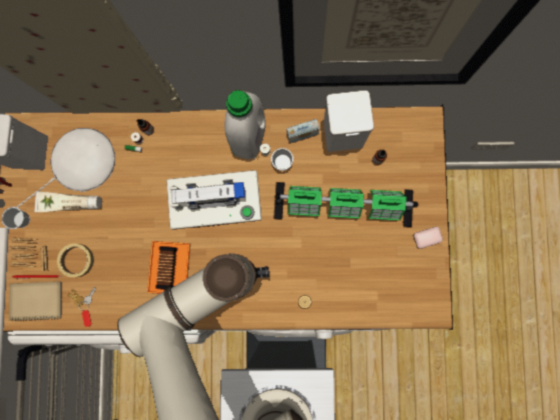

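View pics/scene17.png

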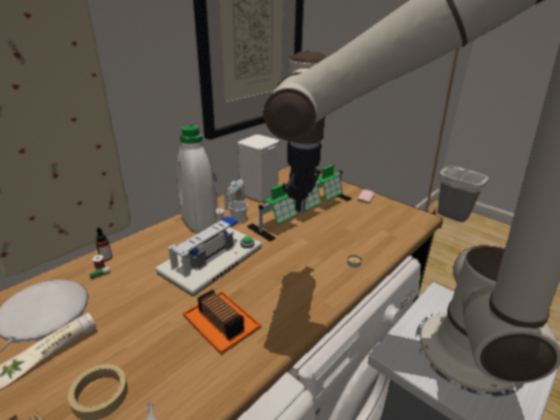

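Both views show everything in place. The three screens are on the bar (top px (305,199), (346,203), (387,203)), the spent cartridge is in the tray (168,268), the clamp is shut over the fresh one (213,193), and the arm is clear. I hand the job in.

```bash
python3 -c "
from bench import arm
print(arm.job_done())"
```

```text
the job is handed in; nothing more can be done
None
```

I finished the whole job in the order asked and handed it in at about 53.7 s of the 210 s allowed. No verdict is reported.

- **Screens:** all three were present, and all three now straddle the bar between its posts, at y of about -82, -196 and -309 mm. They sit level, in line with the rail.
- **Spent cartridge:** it lies flat inside the orange tray, within 1 mm of the tray's centre and parallel to its sides.
- **Fresh cartridge:** it went into the cradle without catching, and the clamp pushed it down. The clamp's top reads about 84 mm along its whole length and 86 mm at the blue end, which is level. The depth reading of about 68–70 mm at the cartridge's top agrees with it being home.
- **Start button:** pressed last, with up to 24 N, until it stopped about 6 mm down. It sprang back when released.
- **Other things:** the cup and soap bar look unmoved in the final pictures. The wrist force stayed under 30 N in every reading I took, which was at the end of each move.

No check failed. The scene camera put things 3–5 mm nearer to itself than the top camera, because it sees mainly their near sides, so I relied on the top camera for positions. In the last scene picture the gripper partly hid the middle screen, so its final pose rests mainly on the top view.

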